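# Turn the settled ink bottles and load the carry caddy

## Task

The pigment has settled in the ink bottles on the plank. Fold the caddy's carry handle down flat behind the caddy, then take the bottles one at a time, from the tallest to the shortest: turn each one upside down in the air for about three seconds so the pigment loosens, then stand it upright in an empty bay of the caddy and let go. When all of them are in, swing the handle up until it snaps fully upright, and leave the plant pot, tape roll and bell where they stand.

Things in the scene. Friction and masses are not known exactly. Their poses are not given: they have to be found in the camera images.
- bottle_a: Closed amber ink bottle with black screw cap, the tallest of the four kinds: 136 mm tall, straight round body 60 mm in diameter up to 102 mm, then a shoulder and a 39 mm cap (18 mm tall). Mass about 283 g; thick heavy foot, centre of mass at about 0.28 of its height. Origin at the centre of its underside, z towards the cap. Starts upright on the plank; absent in some runs.
- bottle_b: Closed amber ink bottle with black screw cap, the second tallest of the four kinds: 120 mm tall, straight round body 60 mm in diameter up to 86 mm, then a shoulder and a 39 mm cap (18 mm tall). Mass about 264 g; thick heavy foot, centre of mass at about 0.28 of its height. Origin at the centre of its underside, z towards the cap. Starts upright on the plank; absent in some runs.
- bottle_c: Closed amber ink bottle with black screw cap, the third tallest of the four kinds: 104 mm tall, straight round body 60 mm in diameter up to 70 mm, then a shoulder and a 39 mm cap (18 mm tall). Mass about 244 g; thick heavy foot, centre of mass at about 0.28 of its height. Origin at the centre of its underside, z towards the cap. Starts upright on the plank; absent in some runs.
- bottle_d: Closed amber ink bottle with black screw cap, the shortest of the four kinds: 88 mm tall, straight round body 60 mm in diameter up to 54 mm, then a shoulder and a 39 mm cap (18 mm tall). Mass about 225 g; thick heavy foot, centre of mass at about 0.28 of its height. Origin at the centre of its underside, z towards the cap. Starts upright on the plank; absent in some runs.
- plank: Fixed wooden plank 160 (x) by 430 (y) by 18 mm, lying on the table; the bottles start standing on it in a row along its y, about 110 mm apart. Origin at the centre of its underside.
- caddy: Fixed plywood caddy, outside 120 (x) by 346 (y) mm: floor 6 mm thick, walls and two dividers 6 mm thick, 22 mm high; three bays in a row along y, 108 mm deep in x, the middle one 99 mm, the end ones 111 mm wide. At the middle of each y end a cheek, 50 mm wide in x, 8 mm thick, 75 mm high, carries the handle. Origin at the centre of its underside; its x points away from the robot.
- caddy_floor (a point): Centre of the caddy's inner floor, axes as the caddy.
- bay0 (a point): Point on the inner floor of the bay at the caddy's -y end, 105 mm from the caddy's centre line: a good place for a bottle (30 mm free to the end cheek).
- bay1 (a point): Centre of the inner floor of the middle bay.
- bay2 (a point): The same in the bay at the caddy's +y end.
- handle (a joint): Angle of the U-shaped carry handle about a hinge along the caddy's y axis. 0: lying level, pointing to the caddy's +x (flat behind it). 1.571: upright, its end stop. Small weights on its hubs make it over-centre: let go above about 1.45 it falls home against the end stop and stays, below about 0.95 it falls back flat, in between it stays. Starts leaning, part way.
- handle_grip (a point): Middle of the handle's cross bar, 135 mm from the hinge axis. The bar lies along the caddy's y; here it has a round dark wooden grip 18 mm in diameter and 100 mm long; the side arms are 10 mm steel rod at y = +-180 mm, each with a small dark steel weight lobe beside its hub (reaching 51 mm from the hinge axis, at right angles to the arm).
- handle_hinge (a point): Point on the hinge axis at the middle of the caddy, 60 mm above its underside; axes as the caddy.
- pot: Bystander: terracotta pot with a small succulent, 80 mm wide, 68 mm high without the leaves (about 110 mm with them). Origin at the centre of its underside.
- tape: Bystander: roll of blue tape lying flat, 90 mm in diameter, 25 mm high. Origin at the centre of its underside.
- bell: Bystander: copper bell standing mouth down, 68 mm wide, 78 mm high. Origin at the centre of its underside.

How it is judged:
By the outcome, as a careful person would: the job done as asked, in the order asked, and still so for the second after the job is handed in, with the robot touching nothing.
Of bottle_a, bottle_b, bottle_c, bottle_d only 2 to 3 are there at a start; the rules pass over those that are not, and their reading is None.
At some moment in a run one of bottle_a, bottle_b, bottle_c, bottle_d may be knocked a few centimetres aside while the robot is not near it.
It also fails if it takes over 210 s, if anything falls off the work surface, if the arm or the gripper's body presses on something with over 40 N, if the wrist force passes 120 N, or if a joint passes its speed limit or range.

## Robot

A 6-joint arm with a two-finger parallel gripper is mounted at the origin on the work surface. World frame = base frame: x ahead of the robot, y to its left, z up, the work surface at z = 0. Lengths are in m, angles in degrees, forces in N, time in s.
With the tool pointing down it reaches from about 0.375 to 0.9 m from the base axis. Payload 3.1 kg.
Tool frame: the origin (TCP) lies at the very end of the fingers, on their centre line; the grasp point (between the pads) lies 19 mm behind it; z points along the fingers, y is the line along which they close (so a half turn about z gives the same grasp; the last joint's range is limited). The gripper opens to 87 mm and grips with 3 to 60 N. Pads are 19 mm wide; open, the fingers measure 117 mm over their backs; the gripper's body (75 mm by 190 mm) begins 51 mm behind the grasp point.
Start: joints at [54.116, 30.224, 82.088, -0, 67.689, -10.227], TCP at [0.271, 0.563, 0.19] pointing down, gripper open.
Joint ranges: [-176.69, 176.69], [-43.24, 126.21], [12.49, 139.97], [-82, 262], [0, 151.66], [-163.58, 163.58]. Speed limits (degrees/s): [159.86, 159.86, 180, 180, 180, 180].

## Interface

Orientations are given as a 3x3 rotation matrix whose columns are the frame's x, y, z axes.
In Python, from rig import readout, viewer, ticket gives the robot as it stands.
- The arm moves only by the tool send_rows, never from a script. Its argument "moves" is a list of rows, each a list of 6 numbers: the shift along the tool's x, y, z in units of 250 mm (1.0 is 250 mm), then the turn, a rotation vector about the tool's x, y, z in units of 90 degrees (1.0 is 90 degrees). A call has 1 to 12 rows; each row is the pose to reach, as a shift and turn from the pose commanded when the call began, along the tool's axes at that moment; what a row does not reach only later rows make up. A row lasts 1/10 s, in which the tool goes at most 50 mm and 8.59 degrees, less where a joint would pass 70% of its speed; a pose out of reach is approached as far as the arm can. A call with a number of a shift or a turn outside -1 to 1 is refused whole. A call with a gripper value outside its range is refused whole. "grip" is the opening, from 0 (shut) to 1 (fully open), set as the call begins (left out, the last holds). The fingers move at their own pace and stop on an object; the grip force is fixed at half the most. Time passes only in rows, so rows that repeat a pose let the fingers close. It gives the time, the measured TCP pose, the force, the opening and the grip force at its end, in the units of the state.
- readout.read_state(): the state, without advancing time (a new reading comes with each control period).
- viewer.capture(name): name is "side" or "top"; returns (picture, depth): 400x640x3 uint8, red, green, blue; 400x640 float32, m along the optical axis (not along the pixel's ray), 0 where there is no reading.
- viewer.camera_info(name): a dict with "fx", "fy", "cx", "cy" (pixels), "R" (3x3) and "t" (3): a world point X has camera coordinates R X + t. Camera axes: x right, y down, z forward; pixel columns grow to the right and rows downward; lengths in m; the calibration is good to about 2 mm. A picture is of the moment at which its call begins. camera_info takes no time and is no camera call.
- ticket.hand_in(): hands the job in; it is judged then, once.
The state is a dict: "time_s": time; "joint_positions": joint angles; "qvel": joint speeds; "tau": joint torques, N m; "position": TCP position; "tcp_rot": TCP orientation; "force": force on the tool from outside, world axes, zero at the start; "moment": the same for the moment, N m; "opening": opening from 0.0 (shut) to 1.0 (fully open); "grasp_force": force on a finger pad.
Only numpy, scipy, OpenCV 4.12 (cv2) and the standard library are available. Lean on these libraries where they do the work, as an engineer would, in place of code of your own. Each camera call takes 0.05 s, during which the arm holds its last target. There are 200 camera calls.

## Working session

There is one attempt and no reset: what is moved stays moved. The work goes in short steps, Python scripts to look and compute and a tool call to move; the robot and the scene stay as the last step left them, time stands still between calls to the robot, and variables do not carry over. Pictures are saved under pics/ and viewed, at most 14 in all, crops included, and the job is handed in when it is done.

Besides the shell and the picture viewer there is one more tool, called after "Call:" as name([rows], argument=value, ...), one row to a line, values as JSON. send_rows: Moves the arm, as the interface text tells. Shifts and turns lie within -1 to 1; 1 stands for 250 mm of shift or 90 degrees of turn. Its arguments: {"type":"object","properties":{"moves":{"type":"array"},"grip":{"type":"number"}},"required":["moves"]}

```bash
ls; mkdir -p pics; cat > h.py <<'E'
import numpy as np, cv2
from rig import readout, viewer, ticket
def cap(n,f=None):
    p,d=viewer.capture(n)
    if f: cv2.imwrite(f'pics/{f}.png',p[:,:,::-1])
    return p,d
def cloud(n,d):
    c=viewer.camera_info(n);v,u=np.mgrid[:d.shape[0],:d.shape[1]]
    X=np.stack([(u-c['cx'])/c['fx']*d,(v-c['cy'])/c['fy']*d,d],-1)
    return (X-np.array(c['t']))@np.array(c['R'])
E
python3 - <<'E'
from h import *
for n in('top','side'):
    p,d=cap(n,n+'0');P=cloud(n,d);np.save(n+'0.npy',P)
    c=viewer.camera_info(n);print(n,-np.array(c['R']).T@c['t'],np.array(c['R'])[2],c['fx'])
s=readout.read_state();print(s['time_s'],s['tcp_rot'],s['force'])
E
```

```text
pics
top [0.42583763 0.03317749 1.08595222] [ 0.15926979  0.00915239 -0.98719267] 361.81892544849876
side [ 0.17859564 -0.72782507  0.81161073] [ 0.38228047  0.65839771 -0.64836262] 420.20740077256136
0.1 [[-9.01403556e-01  4.32978369e-01 -1.16700741e-03]
 [ 4.32979807e-01  9.01402128e-01 -1.64023536e-03]
 [ 3.41756529e-04 -1.98380463e-03 -9.99997974e-01]] [ 0.28847452  0.37023782 -0.31859202]
```

View pics/top0.png

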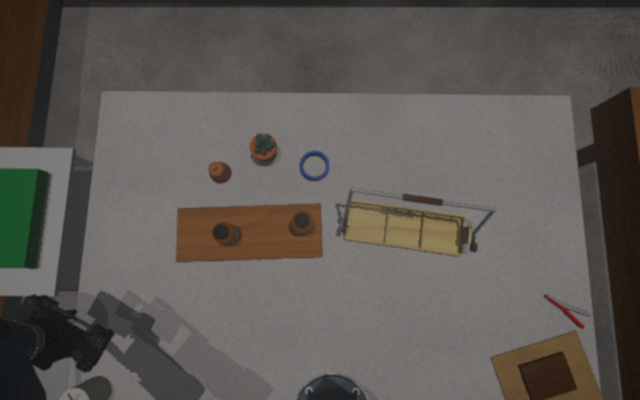

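View pics/side0.png

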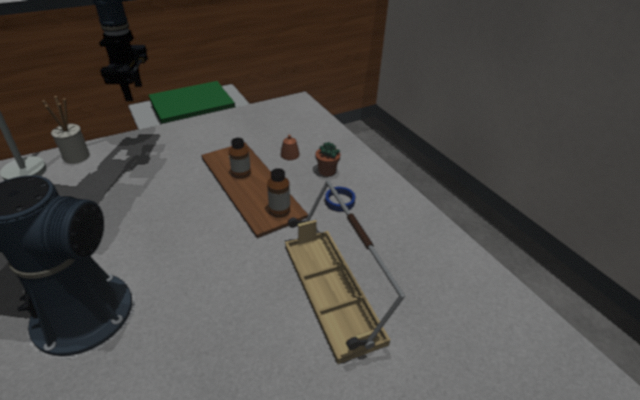

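The top view looks straight down with +x up and +y left. Two bottles have caps at about (221,232) and (302,219). The caddy runs from (345,222) to (465,240), with the handle grip at (423,200). The pot is at (263,150), the tape at (314,165) and the bell at (218,172).

```bash
python3 - <<'E'
from h import *
np.set_printoptions(precision=4,suppress=True)
T=np.load('top0.npy');S=np.load('side0.npy')
A=np.vstack([T.reshape(-1,3),S.reshape(-1,3)])
ti=cv2.imread('pics/top0.png');si=cv2.imread('pics/side0.png')
def blob(P,c,r,zlo,zhi):
    m=(np.hypot(P[...,0]-c[0],P[...,1]-c[1])<r)&(P[...,2]>zlo)&(P[...,2]<zhi);return P[m]
for n,P,pts in(('top',T,[(221,232),(302,219),(423,200),(263,150),(314,152),(218,172),(352,192),(490,210),(345,205),(467,235),(404,238),(190,234)]),('side',S,[(237,143),(278,175),(359,231),(327,150),(340,187),(290,140),(326,185),(400,295),(308,232),(355,345)])):
    for u,v in pts: print(n,u,v,np.median(P[v-1:v+2,u-1:u+2].reshape(-1,3),0))
for P in(T,S):
  for (u,v) in ([(221,232),(302,219)] if P is T else [(237,143),(278,175)]):
    c=P[v,u]; b=blob(P,c[:2],.06,.06,.3); print('bottle zmax',np.percentile(b[:,2],[50,95,99]),)
    zt=np.percentile(b[:,2],97); t=b[b[:,2]>zt-.006]; print(' cap',t.mean(0),t.min(0),t.max(0),len(t))
# plank / caddy by low height
m=(T[...,2]>.012)&(T[...,2]<.045)
n,l,st,ce=cv2.connectedComponentsWithStats(m.astype(np.uint8))
for i in range(1,n):
    if st[i,4]>150:
        r=cv2.minAreaRect(T[l==i][:,:2].astype(np.float32));print(st[i],r,np.median(T[l==i][:,2]))
# grip: dark brown in top
E
```

```text
top 221 232 [0.4905 0.2976 0.1371]
top 302 219 [0.5259 0.0848 0.1541]
top 423 200 [ 0.5736 -0.2188  0.1913]
top 263 150 [0.7277 0.2036 0.092 ]
top 314 152 [0.7449 0.06   0.0242]
top 218 172 [0.6701 0.3369 0.0605]
top 352 192 [ 0.5939 -0.0424  0.182 ]
top 490 210 [ 0.5512 -0.3845  0.187 ]
top 345 205 [ 0.5841 -0.0331  0.001 ]
top 467 235 [ 0.4966 -0.374   0.0672]
top 404 238 [ 0.4894 -0.2116  0.0042]
top 190 234 [0.4915 0.423  0.0166]
side 237 143 [0.4871 0.2885 0.1377]
side 278 175 [0.5199 0.0755 0.1533]
side 359 231 [ 0.5699 -0.2249  0.1899]
side 327 150 [0.7396 0.1941 0.0935]
side 340 187 [0.7261 0.0952 0.0237]
side 290 140 [0.6816 0.3409 0.0629]
side 326 185 [ 0.593  -0.0442  0.1772]
side 400 295 [ 0.5477 -0.3959  0.1867]
side 308 232 [ 0.5443 -0.0472  0.0422]
side 355 345 [ 0.4638 -0.3902  0.0761]
bottle zmax [0.1115 0.1394 0.1408]
 cap [0.4903 0.3024 0.1376] [0.4721 0.284  0.1338] [0.509  0.3219 0.1418] 171
bottle zmax [0.1276 0.1553 0.1568]
 cap [0.5227 0.0877 0.1535] [0.5051 0.0689 0.15  ] [0.5417 0.1056 0.1585] 175
bottle zmax [0.1047 0.1379 0.1396]
 cap [0.4895 0.2994 0.137 
[... 379 characters left out ...]
 (0.3466699421405792, 0.12064498662948608), 82.3989486694336) 0.021254411782066107
[ 175  204  147   59 6886] ((0.4989200234413147, 0.25094953179359436), (0.16005080938339233, 0.4303182363510132), 2.688239097595215) 0.01758523838978527
[ 519  353   58   47 1815] ((0.10951162874698639, -0.5966623425483704), (0.10250140726566315, 0.13351161777973175), 17.331754684448242) 0.016069913669636667
[ 85 377  25  23 206] ((0.06909611821174622, 0.6389326453208923), (0.07260067015886307, 0.026075055822730064), 43.394779205322266) 0.028330816210645912
[300 376  66  24 781] ((0.07326846569776535, -0.0018909275531768799), (0.059881582856178284, 0.17943555116653442), 0.9348269701004028) 0.015194321711894276
```

```bash
python3 -c "
import cv2
p=cv2.imread('pics/top0.png');q=cv2.imread('pics/side0.png')
a=cv2.resize(p[170:270,330:510],None,fx=4.4,fy=4.4,interpolation=2)
cv2.imwrite('pics/t0c.png',a)
cv2.imwrite('pics/s0c.png',cv2.resize(q[130:370,190:410],None,fx=2.5,fy=2.5,interpolation=2))"
```

```text
(no output)
```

View pics/t0c.png

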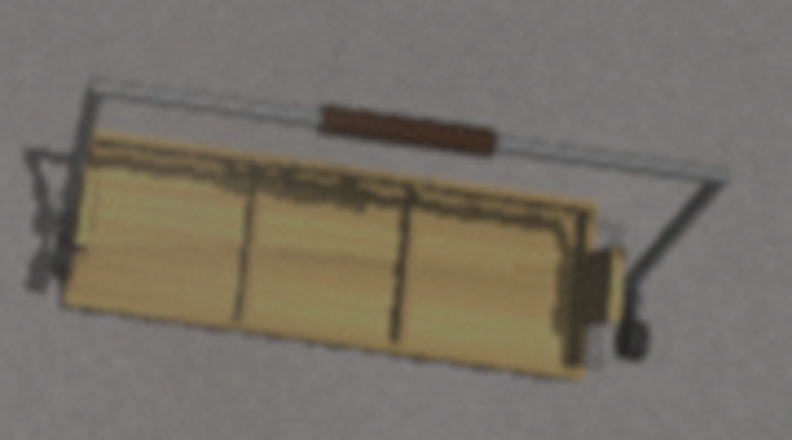

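Bottle a is at (0.522, 0.087) and bottle b at (0.490, 0.301). Caddy: centre (0.5195, -0.2105), yaw about -7.6°, handle at about 66°. The crop shows the grip bar from (320,118) to (495,140). Next I'll build the planner and check the gripper's shape.

```bash
cat >> h.py <<'E'
from scipy.spatial.transform import Rotation as Ro
import math, json
np.set_printoptions(precision=4,suppress=True)
def down(yaw):   # tool z down, tool y at world yaw (deg)
    a=math.radians(yaw);y=np.array([math.cos(a),math.sin(a),0]);z=np.array([0,0,-1.]);return np.c_[np.cross(y,z),y,z]
def level(head,pitch=0,flip=0): # tool z at heading, raised by pitch deg; tool y horizontal left (flip: right)
    a,b=map(math.radians,(head,pitch));z=np.array([math.cos(a)*math.cos(b),math.sin(a)*math.cos(b),math.sin(b)])
    y=np.array([-math.sin(a),math.cos(a),0])*(-1 if flip else 1);return np.c_[np.cross(y,z),y,z]
def chain(wps,start=None):
    """wps: (pos,R,mm_per_row); prints one call per wp (<=12 rows): row, count"""
    s=readout.read_state();p=np.array(s['position']);R=np.array(s['tcp_rot'])
    if start: p,R=start
    with open('log.jsonl','a') as f: f.write(json.dumps([list(map(float,s['joint_positions'])),np.array(s['position']).tolist(),np.array(s['tcp_rot']).tolist()])+'\n')
    for q,Q,v in wps:
        d=R.T@(np.array(q)-p)/.25; r=Ro.from_matrix(R.T@Q).as_rotvec()/(np.pi/2)
        d=np.round(d,3);r=np.round(r,3)
        n=math.ceil(max(np.linalg.norm(d)*250/v,np.linalg.norm(r)*90/8.59))
        print('n',n,np.r_[d,r].tolist(),'' if abs(np.r_[d,r]).max()<=1 and n<=12 else 'TOO BIG')
        p=p+R@d*.25; R=R@Ro.from_rotvec(r*np.pi/2).as_matrix()
def st():
    s=readout.read_state();print(round(s['time_s'],2),'q',np.array(s['joint_positions']),'p',np.array(s['position']),'F',np.array(s['force']),'op',round(float(s['opening']),3),'gf',s['grasp_force']);print(np.array(s['tcp_rot']))
E
python3 - <<'E'
from h import *
s=readout.read_state();S=np.vstack([np.load('side0.npy').reshape(-1,3),np.load('top0.npy').reshape(-1,3)])
L=(S-s['position'])@np.array(s['tcp_rot'])
for z0 in np.arange(-.32,.01,.02):
    m=(L[:,2]>z0)&(L[:,2]<z0+.02)&(np.hypot(L[:,0],L[:,1])<.2)
    if m.sum()>3: print(round(z0,2),m.sum(),L[m].min(0)[:2],L[m].max(0)[:2])
chain([((.36,.36,.29),down(40),40),((.47,.14,.29),down(10),40),((.55,-.08,.29),down(-7.6),40),((.572,-.221,.27),down(-7.6),40)])
E
```

```text
-0.32 230 [-0.0613 -0.0664] [0.0241 0.001 ]
-0.3 238 [-0.0562 -0.0388] [0.0327 0.0107]
-0.28 308 [-0.035  -0.0386] [0.03   0.0074]
-0.26 542 [-0.0364 -0.0411] [0.0338 0.0215]
-0.24 496 [-0.0366 -0.0394] [0.0313 0.0195]
-0.22 1198 [-0.0384 -0.0524] [0.0386 0.0298]
-0.2 517 [-0.0385 -0.0576] [0.0391 0.0122]
-0.18 355 [-0.0247 -0.0555] [0.0231 0.0148]
-0.16 2147 [-0.0386 -0.0998] [0.037  0.0961]
-0.14 899 [-0.0388 -0.0994] [0.0366 0.0931]
-0.12 669 [-0.039  -0.0913] [0.039  0.0881]
-0.1 80 [-0.0115 -0.0643] [0.0112 0.0577]
-0.08 98 [-0.0114 -0.0607] [0.0121 0.0545]
-0.06 140 [-0.0119 -0.0569] [0.0124 0.053 ]
-0.04 69 [-0.0115 -0.0563] [0.0126 0.0515]
n 7 [-0.675, -0.576, -0.401, -0.001, 0.0, 0.27] 
n 7 [-0.957, -0.23, 0.0, -0.0, 0.0, 0.334] 
n 6 [-0.922, 0.163, 0.001, -0.0, 0.0, 0.195] 
n 4 [-0.547, 0.161, 0.08, -0.0, 0.0, 0.0]
```

Call:
send_rows([
  [-0.675,-0.576,-0.401,0,0,0.27],
  [-0.675,-0.576,-0.401,0,0,0.27],
  [-0.675,-0.576,-0.401,0,0,0.27],
  [-0.675,-0.576,-0.401,0,0,0.27],
  [-0.675,-0.576,-0.401,0,0,0.27],
  [-0.675,-0.576,-0.401,0,0,0.27],
  [-0.675,-0.576,-0.401,0,0,0.27],
], grip=1)

```text
time_s: 0.8
position: [0.3606, 0.36, 0.2909]
tcp_rot: [[-0.642, 0.767, 0.0], [0.767, 0.642, 0.001], [0.001, 0.001, -1.0]]
force: [-1.0, 0.2, -0.9]
opening: 1.0
grasp_force: 0.0
```

Call:
send_rows([
  [-0.957,-0.23,0,0,0,0.334],
  [-0.957,-0.23,0,0,0,0.334],
  [-0.957,-0.23,0,0,0,0.334],
  [-0.957,-0.23,0,0,0,0.334],
  [-0.957,-0.23,0,0,0,0.334],
  [-0.957,-0.23,0,0,0,0.334],
  [-0.957,-0.23,0,0,0,0.334],
])

```text
time_s: 1.5
position: [0.4698, 0.1408, 0.2895]
tcp_rot: [[-0.172, 0.985, -0.003], [0.985, 0.172, 0.001], [0.001, -0.003, -1.0]]
force: [-0.3, 0.2, -0.9]
opening: 1.002
grasp_force: 0.0
```

Call:
send_rows([
  [-0.922,0.163,0,0,0,0.195],
  [-0.922,0.163,0,0,0,0.195],
  [-0.922,0.163,0,0,0,0.195],
  [-0.922,0.163,0,0,0,0.195],
  [-0.922,0.163,0,0,0,0.195],
  [-0.922,0.163,0,0,0,0.195],
])

```text
time_s: 2.1
position: [0.552, -0.0811, 0.2897]
tcp_rot: [[0.133, 0.991, -0.0], [0.991, -0.133, -0.001], [-0.001, 0.0, -1.0]]
force: [-0.1, 0.4, 0.5]
opening: 0.997
grasp_force: 0.0
```

Call:
send_rows([
  [-0.547,0.161,0.08,0,0,0],
  [-0.547,0.161,0.08,0,0,0],
  [-0.547,0.161,0.08,0,0,0],
  [-0.547,0.161,0.08,0,0,0],
  [-0.547,0.161,0.08,0,0,0],
])

```text
time_s: 2.6
position: [0.5722, -0.2179, 0.2695]
tcp_rot: [[0.13, 0.991, -0.002], [0.991, -0.13, 0.003], [0.003, -0.002, -1.0]]
force: [0.6, 0.1, 0.7]
opening: 1.001
grasp_force: 0.0
```

```bash
python3 - <<'E'
from h import *
st()
# bar pose refinement (old clouds): points above z .165 in caddy region
A=np.vstack([np.load('side0.npy').reshape(-1,3),np.load('top0.npy').reshape(-1,3)])
c=np.array([.5195,-.2105]);ux=np.array([.991,-.132]);uy=np.array([.132,.991])
d=(A[:,:2]-c);x=d@ux;y=d@uy
m=(abs(x)<.12)&(abs(y)<.05)&(A[:,2]>.15)&(A[:,2]<.21);print(m.sum(),x[m].mean(),x[m].min(),x[m].max(),A[m,2].max(),A[m,2].min())
C=lambda X,Y,Z:(*(c+X*ux+Y*uy),Z)
chain([(C(.054,0,.164),down(-7.6),12)])
E
```

```text
2.6 q [-31.3355  24.9204  78.251    0.079   77.0179 -23.867 ] p [ 0.5722 -0.2179  0.2695] F [0.5678 0.122  0.6524] op 1.001 gf 0.0
[[ 0.1303  0.9915 -0.0021]
 [ 0.9915 -0.1303  0.0029]
 [ 0.0026 -0.0025 -1.    ]]
603 0.054013484911828426 0.04619801948213837 0.06494325667100093 0.19493814480852617 0.17544061789036358
n 9 [0.0, 0.004, 0.422, -0.002, -0.002, 0.001]
```

Call:
send_rows([
  [0,0.004,0.1,0,0,0],
  [0,0.004,0.2,0,0,0],
  [0,0.004,0.3,0,0,0],
  [0,0.004,0.36,0,0,0],
  [0,0.004,0.4,0,0,0],
  [0,0.004,0.42,0,0,0],
  [0,0.004,0.42,0,0,0],
])

```text
time_s: 3.3
position: [0.5733, -0.219, 0.1656]
tcp_rot: [[0.13, 0.992, -0.0], [0.992, -0.13, 0.001], [0.0, -0.001, -1.0]]
force: [-0.6, -0.6, 0.5]
opening: 1.002
grasp_force: 0.0
```

Call:
send_rows([
  [0,0,0,0,0,0],
  [0,0,0,0,0,0],
  [0,0,0,0,0,0],
  [0,0,0,0,0,0],
  [0,0,0,0,0,0],
  [0,0,0,0,0,0],
  [0,0,0,0,0,0],
  [0,0,0,0,0,0],
  [0,0,0,0,0,0],
  [0,0,0,0,0,0],
], grip=0)

```text
time_s: 4.3
position: [0.5732, -0.2206, 0.1657]
tcp_rot: [[0.132, 0.991, -0.0], [0.991, -0.132, 0.0], [0.0, -0.0, -1.0]]
force: [-0.1, 0.0, 0.0]
opening: 0.172
grasp_force: 0.0
```

```bash
python3 - <<'E'
from h import *
st()
s=readout.read_state();p=np.array(s['position'])
c=np.array([.5195,-.2105]);ux=np.array([.991,-.132])
a0=math.atan2(p[2]+.019-.06,(p[:2]-c)@ux);print(math.degrees(a0),math.hypot(p[2]+.019-.06,(p[:2]-c)@ux))
R=np.array(s['tcp_rot'])
for a in np.linspace(math.degrees(a0),0,25)[1:]:
    t=math.radians(a); q=p.copy(); q[:2]+=ux*.135*(math.cos(t)-math.cos(a0)); q[2]+=.135*(math.sin(t)-math.sin(a0))
    print(np.round(R.T@(q-p)/.25,3).tolist())
E
```

```text
4.3 q [-31.4608  30.9917  85.1565   0.0004  63.8586 -23.8905] p [ 0.5732 -0.2206  0.1657] F [-0.095   0.0386  0.0204] op 0.172 gf 0.0
[[ 0.1317  0.9913 -0.0001]
 [ 0.9913 -0.1317  0.0001]
 [ 0.0001 -0.0001 -1.    ]]
66.36836508960468 0.13606381339253093
[-0.0, 0.024, 0.011]
[-0.0, 0.047, 0.023]
[-0.0, 0.069, 0.036]
[-0.0, 0.091, 0.051]
[-0.0, 0.112, 0.066]
[-0.0, 0.132, 0.082]
[-0.0, 0.152, 0.1]
[-0.0, 0.17, 0.118]
[-0.0, 0.188, 0.137]
[-0.0, 0.205, 0.157]
[-0.0, 0.221, 0.178]
[-0.0, 0.235, 0.199]
[-0.0, 0.249, 0.221]
[-0.0, 0.262, 0.244]
[-0.0, 0.273, 0.267]
[-0.0, 0.284, 0.291]
[-0.0, 0.293, 0.316]
[-0.0, 0.301, 0.34]
[-0.0, 0.308, 0.366]
[-0.0, 0.313, 0.391]
[-0.0, 0.318, 0.417]
[-0.0, 0.321, 0.443]
[-0.0, 0.323, 0.469]
[-0.0, 0.324, 0.495]
```

Call:
send_rows([
  [0,0,0,0,0,0],
  [0,0,0,0,0,0],
  [0,0,0,0,0,0],
  [0,0,0,0,0,0],
])

```text
time_s: 4.7
position: [0.5732, -0.2206, 0.1657]
tcp_rot: [[0.132, 0.991, 0.0], [0.991, -0.132, 0.0], [0.0, 0.0, -1.0]]
force: [0.4, -1.0, 0.0]
opening: 0.009
grasp_force: 0.0
```

```bash
python3 - <<'E'
from h import *
p,d=cap('side');cv2.imwrite('pics/s1.png',cv2.resize(p[120:370,190:440],None,fx=2.3,fy=2.3)[:,:,::-1])
E
```

```text
(no output)
```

View pics/s1.png

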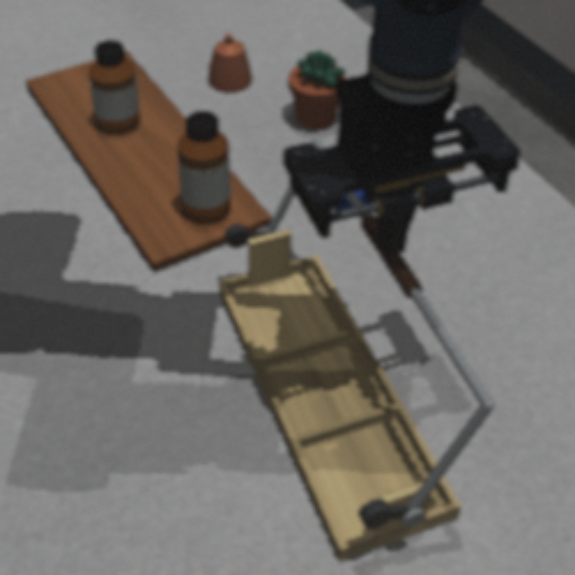

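```bash
cat >> h.py <<'E'
CC=np.array([.5195,-.2105]);UX=np.array([.991,-.132]);UY=np.array([.132,.991])
def C(X,Y,Z): return (*(CC+X*UX+Y*UY),Z)
def bar(P,y0,y1,zmin=.05,xmin=.03):
    d=P.reshape(-1,3)[:,:2]-CC;x=d@UX;y=d@UY;z=P.reshape(-1,3)[:,2]
    m=(x>xmin)&(x<.16)&(y>y0)&(y<y1)&(z>zmin)&(z<.24);return np.c_[x,y,z][m]
E
python3 - <<'E'
from h import *
for n in('top','side'):
    o=np.load(n+'0.npy');p,d=cap(n);P=cloud(n,d)
    for nm,Q in(('old',o),('new',P)):
        for r in((-.16,-.07),(.06,.16),(-.05,.05)):
            b=bar(Q,*r,zmin=.12); print(n,nm,r,len(b),np.median(b,0) if len(b) else '',b[:,2].max() if len(b) else '')
E
```

```text
top old (-0.16, -0.07) 146 [ 0.0555 -0.1154  0.1864] 0.19177602139897798
top old (0.06, 0.16) 159 [0.0555 0.1096 0.1862] 0.19091141682571156
top old (-0.05, 0.05) 282 [0.0548 0.0004 0.1894] 0.19493814480852617
top new (-0.16, -0.07) 59 [ 0.0559 -0.1274  0.1867] 0.1911097674923267
top new (0.06, 0.16) 158 [0.0554 0.1103 0.1863] 0.19137403069566658
top new (-0.05, 0.05) 102 [0.0544 0.0327 0.1895] 0.19506619716291887
side old (-0.16, -0.07) 207 [ 0.0537 -0.1176  0.1862] 0.18978629559271393
side old (0.06, 0.16) 136 [0.0534 0.1082 0.186 ] 0.19104918233961898
side old (-0.05, 0.05) 321 [ 0.0519 -0.0044  0.1895] 0.19392874822377865
side new (-0.16, -0.07) 207 [ 0.0538 -0.1176  0.1865] 0.190246162370001
side new (0.06, 0.16) 29 [0.0535 0.0792 0.1861] 0.188264415574453
side new (-0.05, 0.05) 438 [ 0.0507 -0.0127  0.1914] 0.23986456921194696
```

```bash
python3 - <<'E'
from h import *
s=readout.read_state();st()
for n in('top','side'):
    p,d=cap(n);P=cloud(n,d);L=(P-np.array(s['position']))@np.array(s['tcp_rot'])
    for z0 in np.arange(-.09,.02,.01):
        m=(L[...,2]>z0)&(L[...,2]<z0+.01)&(abs(L[...,0])<.05)&(abs(L[...,1])<.07)
        if m.sum()>2: print(n,round(z0,2),m.sum(),L[m].min(0)[:2],L[m].max(0)[:2],'rgb',p[m].mean(0).astype(int))
    if n=='side': cv2.imwrite('pics/s2.png',cv2.resize(p[170:260,310:410],None,fx=6,fy=6,interpolation=2)[:,:,::-1])
E
```

```text
4.85 q [-31.4584  30.9875  85.1592   0.0008  63.8574 -23.8888] p [ 0.5732 -0.2206  0.1657] F [-0.2789 -0.0103  0.1333] op 0.006 gf 0.0
[[ 0.1317  0.9913 -0.0001]
 [ 0.9913 -0.1317  0.    ]
 [ 0.     -0.0001 -1.    ]]
top -0.03 84 [ 0.0178 -0.0077] [0.0498 0.0099] rgb [57 51 47]
top -0.02 8 [ 0.0191 -0.0072] [0.0422 0.0101] rgb [98 94 92]
side -0.09 7 [-0.0113  0.0113] [-0.0095  0.0142] rgb [41 40 41]
side -0.08 39 [-0.0132 -0.0151] [-0.0064  0.0129] rgb [29 29 28]
side -0.07 44 [-0.0125 -0.0135] [0.0107 0.0094] rgb [28 28 27]
side -0.06 42 [-0.0127 -0.0112] [0.0082 0.0084] rgb [27 26 26]
side -0.05 44 [-0.0126 -0.0107] [0.0084 0.0085] rgb [27 26 26]
side -0.04 37 [-0.0123 -0.0111] [0.011  0.0079] rgb [32 30 30]
side -0.03 199 [-0.049  -0.0079] [0.0488 0.0092] rgb [45 39 36]
side -0.02 59 [-0.0496 -0.0084] [0.0479 0.0071] rgb [86 85 85]
```

View pics/s2.png

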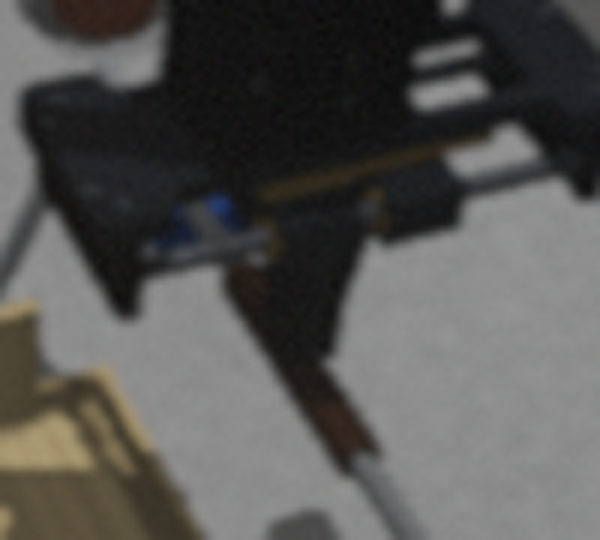

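The crop shows the closed fingers ending at about (310,360), just above the bar, which passes under them. So the real fingertips end about 28 mm short of the reported TCP. I'll open, go 28 mm lower and close again.

Call:
send_rows([
  [0,0,0,0,0,0],
  [0,0,0,0,0,0],
  [0,0,0,0,0,0],
  [0,0,0,0,0,0],
  [0,0,0,0,0,0],
  [0,0,0,0,0,0],
  [0,0,0,0,0,0],
  [0,0,0,0,0,0],
  [0,0,0.03,0,0,0],
  [0,0,0.06,0,0,0],
  [0,0,0.09,0,0,0],
  [0,0,0.11,0,0,0],
], grip=0.8)

```text
time_s: 6.15
position: [0.5726, -0.2202, 0.1368]
tcp_rot: [[0.132, 0.991, -0.002], [0.991, -0.132, 0.001], [0.001, -0.002, -1.0]]
force: [0.4, -0.1, 0.4]
opening: 0.8
grasp_force: 0.0
```

Call:
send_rows([
  [0,0,0,0,0,0],
  [0,0,0,0,0,0],
  [0,0,0,0,0,0],
  [0,0,0,0,0,0],
  [0,0,0,0,0,0],
  [0,0,0,0,0,0],
  [0,0,0,0,0,0],
  [0,0,0,0,0,0],
  [0,0,0,0,0,0],
  [0,0,0,0,0,0],
  [0,0,0,0,0,0],
  [0,0,0,0,0,0],
], grip=0)

```text
time_s: 7.35
position: [0.5736, -0.2207, 0.1385]
tcp_rot: [[0.132, 0.991, 0.001], [0.991, -0.132, -0.0], [-0.0, 0.001, -1.0]]
force: [1.5, 0.8, 1.5]
opening: 0.192
grasp_force: 30.0
```

Call:
send_rows([
  [0,0.024,0.011,0,0,0],
  [0,0.047,0.023,0,0,0],
  [0,0.069,0.036,0,0,0],
  [0,0.091,0.051,0,0,0],
  [0,0.112,0.066,0,0,0],
  [0,0.132,0.082,0,0,0],
  [0,0.152,0.1,0,0,0],
  [0,0.17,0.118,0,0,0],
  [0,0.188,0.137,0,0,0],
  [0,0.205,0.157,0,0,0],
  [0,0.221,0.178,0,0,0],
  [0,0.235,0.199,0,0,0],
])

```text
time_s: 8.55
position: [0.6316, -0.2285, 0.0878]
tcp_rot: [[0.132, 0.991, -0.0], [0.991, -0.132, -0.0], [-0.0, -0.0, -1.0]]
force: [-1.9, -1.5, 1.8]
opening: 0.196
grasp_force: 30.0
```

Call:
send_rows([
  [0,0.014,0.022,0,0,0],
  [0,0.027,0.045,0,0,0],
  [0,0.038,0.068,0,0,0],
  [0,0.049,0.092,0,0,0],
  [0,0.058,0.117,0,0,0],
  [0,0.066,0.141,0,0,0],
  [0,0.073,0.167,0,0,0],
  [0,0.078,0.192,0,0,0],
  [0,0.083,0.218,0,0,0],
  [0,0.086,0.244,0,0,0],
  [0,0.088,0.27,0,0,0],
  [0,0.089,0.292,0,0,0],
])

```text
time_s: 9.75
position: [0.6537, -0.2315, 0.0149]
tcp_rot: [[0.132, 0.991, 0.0], [0.991, -0.132, -0.0], [-0.0, 0.0, -1.0]]
force: [-3.5, -3.2, 1.8]
opening: 0.193
grasp_force: 30.0
```

Call:
send_rows([
  [0,0,0,0,0,0],
  [0,0,0,0,0,0],
  [0,0,0,0,0,0],
  [0,0,0,0,0,0],
  [0,0,0,0,0,0],
  [0,0,0,0,0,0],
  [0,0,0,0,0,0],
  [0,0,-0.1,0,0,0],
  [0,0,-0.2,0,0,0],
  [0,0,-0.4,0,0,0],
  [0,0,-0.6,0,0,0],
  [0,0,-0.8,0,0,0],
], grip=1)

```text
time_s: 10.95
position: [0.6532, -0.231, 0.2171]
tcp_rot: [[0.132, 0.991, -0.0], [0.991, -0.132, 0.0], [0.0, -0.0, -1.0]]
force: [0.5, -0.5, -0.4]
opening: 0.996
grasp_force: 0.0
```

Call:
send_rows([
  [0,0,-0.2,0,0,0],
  [-0.2,-0.3,-0.4,0,0,0],
  [-0.4,-0.6,-0.6,0,0,0],
  [-0.4,-0.6,-0.6,0,0,0],
  [-0.4,-0.6,-0.6,0,0,0],
])

```text
time_s: 11.45
position: [0.4948, -0.3085, 0.3635]
tcp_rot: [[0.131, 0.991, 0.0], [0.991, -0.131, -0.0], [-0.0, 0.0, -1.0]]
force: [0.3, -1.2, 0.0]
opening: 1.001
grasp_force: 0.0
```

```bash
python3 - <<'E'
from h import *
st()
for n in('top','side'):
    p,d=cap(n,n+'3');P=cloud(n,d)
    for r in((-.16,-.07),(.06,.16),(-.05,.05)):
        b=bar(P,*r,zmin=.035,xmin=.08); print(n,r,len(b),np.median(b,0) if len(b) else '',b[:,2].max() if len(b) else '')
chain([])
print(open('log.jsonl').read())
E
```

```text
11.45 q [-42.9118  18.4358  74.0489  -0.0038  87.4989 -35.3757] p [ 0.4948 -0.3085  0.3635] F [ 0.3495 -1.189   0.0138] op 1.001 gf 0.0
[[ 0.1311  0.9914  0.0002]
 [ 0.9914 -0.1311 -0.0002]
 [-0.0002  0.0002 -1.    ]]
top (-0.16, -0.07) 109 [ 0.1338 -0.115   0.0635] 0.06819642777022286
top (0.06, 0.16) 119 [0.1338 0.1111 0.0637] 0.06713135469360687
top (-0.05, 0.05) 209 [0.1329 0.0006 0.0665] 0.07346744839943199
side (-0.16, -0.07) 175 [ 0.1329 -0.118   0.0634] 0.06690363644907907
side (0.06, 0.16) 121 [0.1324 0.1038 0.0638] 0.06695069280374617
side (-0.05, 0.05) 282 [ 0.1308 -0.0045  0.0664] 0.07188798141684019
[[54.1173058278099, 30.274646670122628, 82.15008551809143, -0.0009819908460779252, 67.6906022748952, -10.225522942614525], [0.27013567984693093, 0.5627846149666916, 0.1895529915152968], [[-0.90140355555707, 0.43297836911649545, -0.001167007408782408], [0.4329798069558758, 0.9014021280185673, -0.0016402353644588551], [0.0003417565286192921, -0.0019838046320442594, -0.9999979738587761]]]
[[-31.335462776338403, 24.920414415021124, 78.25099184526735, 0.07899070229520568, 77.01787711542676, -23.866967152503857], [0.5721858745551048, -0.21789307587142542, 0.2695407329798693], [[0.13029301914952732, 0.9914732585251522, -0.0021229202570121597], [0.9914722150465216, -0.13028674672949747, 0.002865382590159299], [0.0025643618397342203, -0.0024781557982773783, -0.9999936413758812]]]
[[-43.13655452752101, 18.193710488332595, 73.86444697922461, -0.12092570817833026, 87.50773433403992, -35.26543180021935], [0.4939054665474779, -0.31164350680774444, 0.36715829534424704], [[0.13687476770283477, 0.9905799276626965, 0.00408716014632458], [0.9905695990962075, -0.13684561732818024, -0.0067191044379458125], [-0.006096500034755535, 0.004968292446701641, -0.9999690739005332]]]
```

```bash
python3 - <<'E'
from h import *
from scipy.optimize import least_squares
D=[json.loads(l) for l in open('log.jsonl')]
D=[(d[0],d[1]) for d in D]
D+=[([-31.4608,30.9917,85.1565,0,63.8586,-23.89],[.5732,-.2206,.1657]),([-42.9118,18.4358,74.0489,0,87.5,-35.37],[.4948,-.3085,.3635]),([54.116,30.224,82.088,0,67.689,-10.227],[.271,.563,.19])]
def res(x,pr=0):
    a,L2,L3,H,off,e=x;o=[]
    for q,p in D:
        q=np.radians(q);s=q[1]+q[2]
        R=a+L2*np.sin(q[1])+L3*np.sin(s)+e*np.cos(s);Z=H+L2*np.cos(q[1])+L3*np.cos(s)-e*np.sin(s)
        c=p[0]*np.cos(q[0])+p[1]*np.sin(q[0]);l=-p[0]*np.sin(q[0])+p[1]*np.cos(q[0])
        o+=[R-c,Z-p[2],off-l]
    return np.r_[o,(x[0])*.003,x[5]*.003]
f=least_squares(res,[0,.4,.4,.0,.11,0]);print(f.x,abs(f.fun).max())
E
```

```text
[ 0.005   0.561   0.3957 -0.0488  0.1109  0.1029] 0.001506645684677399
```

```bash
cat >> h.py <<'E'
def Rw(q1,s,q4,q5,q6): return Ro.from_euler('ZYZYZ',[q1,s,q4,q5,q6+90],degrees=True).as_matrix()
E
python3 - <<'E'
from h import *
s=readout.read_state();q=s['joint_positions'];print(abs(Rw(q[0],q[1]+q[2],q[3],q[4],q[5])-s['tcp_rot']).max())
chain([((.48,-.20,.42),Rw(-40,92,25,85,-60),40),((.47,-.10,.42),Rw(-38,95,55,80,-90),40),])
st()
E
```

```text
Traceback (most recent call last):
  File "h.py", line 37, in Rw
    def Rw(q1,s,q4,q5,q6): return Ro.from_euler('ZYZYZ',[q1,s,q4,q5,q6+90],degrees=True).as_matrix()
                                  ~~~~~~~~~~~~~^^^^^^^^^^^^^^^^^^^^^^^^^^^^^^^^^^^^^^^^^
  File "scipy/spatial/transform/_rotation.pyx", line 1413, in scipy.spatial.transform._rotation.Rotation.from_euler
ValueError: Expected axis specification to be a non-empty string of upto 3 characters, got ZYZYZ
```

```bash
cat >> h.py <<'E'
def Rw(q1,s,q4,q5,q6): return (Ro.from_euler('ZYZ',[q1,s,q4],degrees=True)*Ro.from_euler('YZ',[q5,q6+90],degrees=True)).as_matrix()
E
python3 - <<'E'
from h import *
s=readout.read_state();q=s['joint_positions'];print(abs(Rw(q[0],q[1]+q[2],q[3],q[4],q[5])-s['tcp_rot']).max())
chain([((.48,-.20,.42),Rw(-40,92,25,85,-60),40),((.47,-.10,.42),Rw(-38,95,55,80,-90),40),])
st()
E
```

```text
2.8449465006019636e-16
n 5 [0.433, -0.115, -0.215, -0.222, 0.175, -0.287] 
n 5 [0.383, 0.068, 0.103, -0.323, 0.071, -0.278] 
11.55 q [-43.1366  18.1937  73.8644  -0.1209  87.5077 -35.2654] p [ 0.4939 -0.3116  0.3672] F [1.2075 0.5499 0.5375] op 1.001 gf 0.0
[[ 0.1369  0.9906  0.0041]
 [ 0.9906 -0.1368 -0.0067]
 [-0.0061  0.005  -1.    ]]
```

Call:
send_rows([
  [0.433,-0.115,-0.215,-0.222,0.175,-0.287],
  [0.433,-0.115,-0.215,-0.222,0.175,-0.287],
  [0.433,-0.115,-0.215,-0.222,0.175,-0.287],
  [0.433,-0.115,-0.215,-0.222,0.175,-0.287],
  [0.433,-0.115,-0.215,-0.222,0.175,-0.287],
  [0.433,-0.115,-0.215,-0.222,0.175,-0.287],
])

```text
time_s: 12.15
position: [0.4819, -0.1973, 0.4154]
tcp_rot: [[-0.348, 0.886, 0.307], [0.92, 0.259, 0.296], [0.183, 0.385, -0.905]]
force: [0.1, 0.7, 0.4]
opening: 0.997
grasp_force: 0.0
```

Call:
send_rows([
  [0.383,0.068,0.103,-0.323,0.071,-0.278],
  [0.383,0.068,0.103,-0.323,0.071,-0.278],
  [0.383,0.068,0.103,-0.323,0.071,-0.278],
  [0.383,0.068,0.103,-0.323,0.071,-0.278],
  [0.383,0.068,0.103,-0.323,0.071,-0.278],
  [0.383,0.068,0.103,-0.323,0.071,-0.278],
  [0.383,0.068,0.103,-0.323,0.071,-0.278],
])

```text
time_s: 12.85
position: [0.472, -0.0971, 0.4167]
tcp_rot: [[-0.696, 0.413, 0.588], [0.718, 0.405, 0.566], [-0.004, 0.816, -0.578]]
force: [-0.6, -0.7, -0.3]
opening: 1.002
grasp_force: 0.0
```

```bash
python3 - <<'E'
from h import *
st();chain([])
E
cat > fit.py <<'E'
from h import *
from scipy.optimize import least_squares
D=[json.loads(l) for l in open('log.jsonl')]
D=[(d[0],d[1]) for d in D]
D+=[([-31.4608,30.9917,85.1565,0,63.8586,-23.89],[.5732,-.2206,.1657]),([-42.9118,18.4358,74.0489,0,87.5,-35.37],[.4948,-.3085,.3635]),([54.116,30.224,82.088,0,67.689,-10.227],[.271,.563,.19])]
def fk(x,q):
    a,L2,L3,H,off,e,L6=x;s=math.radians(q[1]+q[2]);q2=math.radians(q[1])
    w=np.array([a+L2*np.sin(q2)+L3*np.sin(s)+e*np.cos(s),off,H+L2*np.cos(q2)+L3*np.cos(s)-e*np.sin(s)])
    R=Rw(q[0],q[1]+q[2],q[3],q[4],q[5])
    return Ro.from_euler('Z',q[0],degrees=True).apply(w)+L6*R[:,2],R
def getfit():
    g=lambda x:np.r_[np.concatenate([fk(x,q)[0]-p for q,p in D]),x[0]*.002,x[5]*.002]
    f=least_squares(g,[0,.4,.4,.3,.11,0,.25]);return f.x,abs(f.fun).max()
if __name__=='__main__': print(*getfit())
E
python3 fit.py
```

```text
12.85 q [ -62.712     5.5796  105.5415   51.4435   90.5262 -116.9382] p [ 0.472  -0.0971  0.4167] F [-0.6349 -0.7272 -0.2767] op 1.002 gf 0.0
[[-0.6956  0.4128  0.588 ]
 [ 0.7185  0.4047  0.5657]
 [-0.0045  0.816  -0.5781]]
[-0.0003  0.588   0.392   0.2743  0.1109  0.114   0.3377] 0.00035893952245102945
```

```bash
cat >> fit.py <<'E'
LO=np.array([-176.69,-43.24,12.49,-82,0,-163.58]);HI=np.array([176.69,126.21,139.97,262,151.66,163.58])
X,_=getfit()
def ik(p,R,seed):
    def g(q):
        P,Q=fk(X,q);return np.r_[(P-p)*10,Ro.from_matrix(Q.T@R).as_rotvec()]
    f=least_squares(g,np.clip(seed,LO+.1,HI-.1),bounds=(LO,HI));return f.x,abs(f.fun).max()
E
python3 - <<'E'
from fit import *
def G(p,h,z): a=math.radians(h);return np.array([p[0]+.047*math.cos(a),p[1]+.047*math.sin(a),z])
T={'a':((.522,.0865),.10),'b':((.490,.301),.09),'bay0':(C(0,-.1,0)[:2],.09),'bay2':(C(0,.1,0)[:2],.09)}
for k,(p,z) in T.items():
    for h in (-40,-25,-10,0,15,30,50):
        best=None
        for sd in ([0,60,110,170,60,-90],[-30,40,100,120,80,-90],[20,60,110,200,60,-90]):
            q,e=ik(G(p,h,z),level(h,0,1),sd)
            if best is None or e<best[1]: best=(q,e)
        q,e=best
        print(k,h,np.round(q,0),round(e,3))
E
```

```text
a -40 [ 27.  70. 117. 247.  93. -83.] 0.0
a -25 [ 20.  76. 127. 227. 106. -74.] 0.0
a -10 [  6.  84. 135. 200. 127. -77.] 0.0
a 0 [ -6.  90. 138. 171. 137. -97.] 0.0
a 15 [ -25.   91.  139.  128.  126. -127.] 0.0
a 30 [ -36.   84.  134.  109.  105. -125.] 0.0
a 50 [ -40.   73.  123.   90.   90. -106.] 0.0
b -40 [  49.   69.  101.  262.   90. -100.] 0.124
b -25 [ 49.  68. 106. 254.  89. -95.] 0.0
b -10 [ 44.  71. 116. 234.  95. -84.] 0.0
b 0 [ 39.  74. 122. 220. 103. -79.] 0.0
b 15 [ 26.  80. 129. 193. 119. -84.] 0.0
b 30 [  10.   83.  132.  156.  123. -104.] 0.0
b 50 [  -6.   79.  129.  121.  105. -114.] 0.0
bay0 -40 [-44.  80. 129. 175. 119. -92.] 0.0
bay0 -25 [ -59.   80.  130.  142.  114. -108.] 0.0
bay0 -10 [ -69.   76.  125.  119.  101. -109.] 0.0
bay0 0 [ -72.   73.  120.  107.   94. -103.] 0.0
bay0 15 [-74.  69. 111.  91.  90. -91.] 0.0
bay0 30 [-73.  68. 101.  77.  93. -79.] 0.0
bay0 50 [-69.  68.  86.  63. 102. -67.] 0.0
bay2 -40 [ -7.  79. 128. 216. 112. -75.] 0.0
bay2 -25 [-22.  86. 134. 184. 130. -87.] 0.0
bay2 -10 [ -40.   89.  136.  141.  128. -117.] 0.0
bay2 0 [ -49.   87.  135.  123.  115. -124.] 0.0
bay2 15 [ -57.   79.  129.  106.   98. -117.] 0.0
bay2 30 [ -59.   73.  120.   91.   90. -103.] 0.0
bay2 50 [-57.  68. 106.  73.  92. -85.] 0.0
```

```bash
cat >> fit.py <<'E'
def tcp(p,R,z,g=.047): return np.array([p[0],p[1],z])+g*R[:,2]
SE=[[0,60,110,170,60,-90],[-30,40,100,120,80,-90],[20,60,110,200,60,-90],[0,30,90,0,40,-90],[-50,20,100,60,80,-90]]
def best(P,R,f=0):
    out=[]
    for sd in SE:
        q,e=ik(P,R,np.r_[sd[:5],90 if f else -90])
        if e<1e-3 and not any(abs(q-o).max()<3 for o in out): out.append(q)
    return out
E
python3 - <<'E'
from fit import *
T={'a':((.522,.0865),.10),'b':((.490,.301),.09),'bay0':(C(0,-.1,0)[:2],.085),'bay2':(C(0,.1,0)[:2],.085)}
for th in (30,45):
  for k,(p,z) in T.items():
    for h in (-25,-8,10,25):
        R=level(h,-th,1);print(th,k,h,*[np.round(q).astype(int).tolist() for q in best(tcp(p,R,z),R)])
for P in((.45,0,.42),(.55,-.1,.4),(.6,-.1,.35)):
  for h in(-8,20,45,70):
    for pit,f in((-30,1),(0,1),(0,0),(30,0)):
        R=level(h,pit,1-f and 1);R=level(h,pit,f);print('air',P,h,pit,f,*[np.round(q).astype(int).tolist() for q in best(np.array(P),R,not f)])
E
```

```text
30 a -25 [15, 53, 130, 219, 62, -88]
30 a -8 [2, 58, 139, 189, 76, -87]
30 a 10
30 a 25 [-26, 58, 139, 135, 72, -104]
30 b -25 [44, 51, 111, 260, 55, -111]
30 b -8 [39, 52, 121, 230, 55, -97]
30 b 10 [28, 54, 130, 198, 64, -89]
30 b 25 [17, 56, 134, 172, 70, -92]
30 bay0 -25 [-55, 56, 131, 152, 66, -94]
30 bay0 -8 [-64, 54, 126, 124, 60, -90]
30 bay0 10 [-69, 52, 117, 95, 58, -78]
30 bay0 25 [-69, 52, 108, 75, 63, -68]
30 bay2 -25 [-22, 60, 137, 182, 77, -89]
30 bay2 -8 [-37, 61, 139, 154, 78, -100]
30 bay2 10 [-49, 57, 134, 126, 66, -101]
30 bay2 25 [-53, 54, 127, 102, 60, -90]
45 a -25 [10, 42, 126, 224, 36, -102]
45 a -8 [1, 43, 132, 190, 40, -91]
45 a 10 [-11, 43, 135, 158, 43, -89]
45 a 25 [-19, 43, 133, 132, 42, -85]
45 b -25
45 b -8 [34, 43, 118, 241, 33, -114]
45 b 10 [26, 43, 124, 201, 33, -96]
45 b 25 [18, 44, 127, 171, 36, -88]
45 bay0 -25 [-51, 44, 125, 147, 35, -81]
45 bay0 -8 [-58, 44, 121, 115, 37, -71]
45 bay0 10 [-63, 44, 114, 85, 43, -59]
45 bay0 25 [-64, 45, 107, 66, 51, -53]
45 bay2 -25 [-23, 45, 131, 183, 41, -90]
45 bay2 -8 [-33, 45, 132, 154, 43, -89]
45 bay2 1
[... 1813 characters left out ...]
 78]
air (0.6, -0.1, 0.35) 20 -30 1 [-48, 12, 115, 76, 56, -28]
air (0.6, -0.1, 0.35) 20 0 1 [-56, 35, 129, 104, 86, -74]
air (0.6, -0.1, 0.35) 20 0 0 [-56, 35, 129, 104, 86, 106]
air (0.6, -0.1, 0.35) 20 30 0 [-48, 61, 124, 109, 122, 85]
air (0.6, -0.1, 0.35) 45 -30 1 [-51, 21, 101, 61, 79, -31]
air (0.6, -0.1, 0.35) 45 0 1 [-56, 38, 108, 81, 96, -57]
air (0.6, -0.1, 0.35) 45 0 0 [-56, 38, 108, 81, 96, 123]
air (0.6, -0.1, 0.35) 45 30 0 [-51, 58, 108, 93, 120, 107]
air (0.6, -0.1, 0.35) 70 -30 1 [-47, 31, 83, 51, 99, -34]
air (0.6, -0.1, 0.35) 70 0 1 [-51, 44, 87, 69, 113, -46]
air (0.6, -0.1, 0.35) 70 0 0 [-51, 44, 87, 69, 113, 134]
air (0.6, -0.1, 0.35) 70 30 0 [-47, 59, 89, 85, 129, 127]
```

```bash
cat >> fit.py <<'E'
def go(wps,q=None,start=None):
    s=readout.read_state();chain(wps,start)
    if q is None: q=np.array(s['joint_positions'])
    p,R=start if start else (np.array(s['position']),np.array(s['tcp_rot']))
    for P,Q,v in wps:
        P=np.array(P);r=Ro.from_matrix(R.T@Q).as_rotvec();n=math.ceil(max(np.linalg.norm(P-p)/.03,np.linalg.norm(r)/.12));J=E=0
        for i in range(1,n+1):
            q2,e=ik(p+(P-p)*i/n,R@Ro.from_rotvec(r*i/n).as_matrix(),q);J=max(J,abs(q2-q).max());E=max(E,e);q=q2
        print('   q',np.round(q).astype(int).tolist(),'jump %.0f err %.4f'%(J,E));p,R=P,Q
    return q,(p,R)
E
cat > plan1.py <<'E'
from fit import *
A=(.522,.0865);Ra=level(22,-33,1);pa=tcp(A,Ra,.103,.042)
go([((.46,-.06,.40),level(45,-30,1),40),((.40,.00,.30),level(25,-33,1),40),(pa-.1*Ra[:,2],Ra,40),(pa-.05*Ra[:,2],Ra,25),(pa,Ra,10)])
E
python3 plan1.py
```

```text
n 11 [0.14, -0.014, 0.094, -0.038, 0.054, 0.996] 
n 4 [-0.346, -0.34, 0.201, -0.189, -0.033, 0.116] 
n 5 [-0.34, -0.117, 0.691, -0.028, 0.0, 0.018] 
n 2 [0.0, 0.0, 0.2, -0.0, 0.0, 0.0] 
n 5 [0.0, 0.0, 0.2, -0.0, 0.0, 0.0] 
   q [-64, 6, 113, 55, 90, -34] jump 6 err 0.0000
   q [-74, -1, 140, 59, 71, -46] jump 6 err 0.0251
   q [-38, 34, 140, 104, 46, -75] jump 9 err 0.1610
   q [-31, 43, 140, 124, 53, -90] jump 10 err 0.1316
   q [-24, 55, 140, 140, 68, -101] jump 8 err 0.0527
```

```bash
cat > plan1.py <<'E'
from fit import *
A=(.522,.0865)
for g,th in((.042,35),(.038,40)):
  for h in(-20,20,28,35,42):
    R=level(h,-th,1);o=[]
    for z in(.103,.18,.26,.34):
        b=best(tcp(A,R,z,g),R);o.append(np.round(b[0]).astype(int).tolist() if b else None)
    print(g,th,h,o)
E
python3 plan1.py
```

```text
0.042 35 -20 [[11, 49, 132, 211, 56, -89], [11, 35, 131, 218, 43, -101], [11, 21, 127, 235, 31, -122], None]
0.042 35 20 [[-21, 53, 140, 143, 64, -99], [-21, 36, 138, 135, 50, -85], [-21, 19, 133, 117, 38, -60], [-21, 6, 127, 89, 33, -26]]
0.042 35 28 [[-26, 51, 137, 130, 60, -97], [-26, 35, 136, 120, 50, -80], [-26, 20, 131, 102, 43, -55], [-26, 7, 125, 81, 42, -27]]
0.042 35 35 [[-29, 49, 134, 118, 57, -94], [-29, 35, 133, 107, 50, -75], [-29, 21, 129, 91, 47, -51], [-29, 9, 123, 76, 49, -28]]
0.042 35 42 [[-31, 48, 131, 106, 55, -88], [-31, 35, 129, 95, 52, -71], [-31, 22, 126, 82, 52, -49], [-31, 11, 120, 70, 56, -29]]
0.038 40 -20 [[10, 44, 131, 212, 46, -93], [10, 31, 129, 224, 33, -108], [10, 18, 125, 250, 24, -138], None]
0.038 40 20 [[-20, 47, 137, 142, 53, -93], [-20, 31, 135, 130, 40, -76], [-20, 16, 130, 104, 30, -44], [-20, 4, 123, 72, 31, -8]]
0.038 40 28 [[-24, 46, 135, 128, 50, -91], [-24, 31, 133, 114, 41, -70], [-24, 16, 128, 91, 37, -41], [-24, 5, 122, 69, 40, -13]]
0.038 40 35 [[-27, 45, 133, 116, 49, -87], [-27, 31, 130, 101, 44, -65], [-27, 17, 126, 82, 43, -40], [-27, 7, 120, 66, 48, -17]]
0.038 40 42 [[-29, 44, 129, 103, 48, -81], [-29, 31, 127, 90, 46, -61], [-29, 19, 123, 75, 49, -39], [-29, 9, 117, 63, 54, -20]]
```

```bash
cat > plan1.py <<'E'
from fit import *
A=(.522,.0865);Ra=level(30,-35,1);pa=lambda z:tcp(A,Ra,z,.042)
go([((.50,-.04,.40),level(45,-30,1),40),(pa(.30),Ra,40),(pa(.22),Ra,25),(pa(.103),Ra,15)])
E
python3 plan1.py
```

```text
n 11 [0.087, 0.084, 0.234, -0.038, 0.054, 0.996] 
n 5 [-0.153, -0.26, 0.727, -0.141, -0.055, 0.09] 
n 4 [-0.262, 0.0, 0.184, 0.0, 0.0, -0.0] 
n 8 [-0.383, 0.0, 0.268, 0.0, 0.0, -0.0] 
   q [-57, 8, 111, 58, 85, -31] jump 6 err 0.0000
   q [-27, 13, 128, 89, 43, -40] jump 8 err 0.0000
   q [-27, 27, 133, 108, 46, -67] jump 9 err 0.0000
   q [-27, 50, 136, 127, 59, -97] jump 9 err 0.0000
```

Call:
send_rows([
  [0.087,0.084,0.234,-0.038,0.054,0.996],
  [0.087,0.084,0.234,-0.038,0.054,0.996],
  [0.087,0.084,0.234,-0.038,0.054,0.996],
  [0.087,0.084,0.234,-0.038,0.054,0.996],
  [0.087,0.084,0.234,-0.038,0.054,0.996],
  [0.087,0.084,0.234,-0.038,0.054,0.996],
  [0.087,0.084,0.234,-0.038,0.054,0.996],
  [0.087,0.084,0.234,-0.038,0.054,0.996],
  [0.087,0.084,0.234,-0.038,0.054,0.996],
  [0.087,0.084,0.234,-0.038,0.054,0.996],
  [0.087,0.084,0.234,-0.038,0.054,0.996],
  [0.087,0.084,0.234,-0.038,0.054,0.996],
], grip=1)

```text
time_s: 14.05
position: [0.5, -0.0393, 0.4006]
tcp_rot: [[0.352, 0.708, 0.612], [0.357, -0.706, 0.612], [0.866, 0.003, -0.501]]
force: [-0.7, -0.1, 0.1]
opening: 1.0
grasp_force: 0.0
```

Call:
send_rows([
  [-0.153,-0.26,0.727,-0.141,-0.055,0.09],
  [-0.153,-0.26,0.727,-0.141,-0.055,0.09],
  [-0.153,-0.26,0.727,-0.141,-0.055,0.09],
  [-0.153,-0.26,0.727,-0.141,-0.055,0.09],
  [-0.153,-0.26,0.727,-0.141,-0.055,0.09],
  [-0.153,-0.26,0.727,-0.141,-0.055,0.09],
  [-0.153,-0.26,0.727,-0.141,-0.055,0.09],
])

```text
time_s: 14.75
position: [0.5523, 0.104, 0.2768]
tcp_rot: [[0.493, 0.501, 0.711], [0.289, -0.865, 0.409], [0.82, 0.003, -0.572]]
force: [-0.2, 0.2, -0.2]
opening: 0.996
grasp_force: 0.0
```

```bash
python3 - <<'E'
from fit import *
chain([]);st();print(getfit())
s=readout.read_state()
for n in('top','side'):
    p,d=cap(n,n+'4');P=cloud(n,d);L=(P-np.array(s['position']))@np.array(s['tcp_rot'])
    for z0 in np.arange(-.12,.02,.01):
        m=(L[...,2]>z0)&(L[...,2]<z0+.01)&(abs(L[...,0])<.045)&(abs(L[...,1])<.075)
        if m.sum()>2: print(n,round(z0,2),m.sum(),L[m].min(0)[:2],L[m].max(0)[:2],'rgb',p[m].mean(0).astype(int))
    b=P.reshape(-1,3);b=b[(b[:,2]>.145)&(b[:,2]<.165)&(np.hypot(b[:,0]-.522,b[:,1]-.087)<.08)];print(len(b),b.mean(0),(b.min(0)+b.max(0))/2)
E
```

```text
14.75 q [-26.948   13.4129 127.6298  89.0772  43.413  -40.2097] p [0.5523 0.104  0.2768] F [-0.1669  0.1683 -0.2309] op 0.996 gf 0.0
[[ 0.4935  0.5011  0.7109]
 [ 0.2889 -0.8654  0.4095]
 [ 0.8204  0.0033 -0.5718]]
(array([-0.0002,  0.5879,  0.3919,  0.2743,  0.1109,  0.114 ,  0.3377]), np.float64(0.00035862436964878563))
top -0.12 328 [-0.0309 -0.0744] [0.0395 0.0745] rgb [64 61 60]
top -0.11 38 [-0.0106 -0.0748] [0.0391 0.0743] rgb [56 50 47]
top -0.1 6 [-0.0085 -0.0486] [0.0123 0.0483] rgb [70 62 56]
top -0.09 43 [-0.0057 -0.0583] [0.0121 0.0584] rgb [49 43 41]
top -0.08 52 [-0.0078 -0.0572] [0.0123 0.0581] rgb [50 42 38]
top -0.07 37 [-0.0053 -0.0547] [0.0125 0.0549] rgb [50 42 38]
top -0.06 40 [-0.0067 -0.0521] [0.012  0.0537] rgb [55 45 40]
top -0.05 34 [-0.0089 -0.0522] [0.0125 0.052 ] rgb [58 48 44]
top -0.04 23 [-0.0003 -0.0523] [0.0121 0.0513] rgb [69 59 53]
175 [0.5226 0.0875 0.1538] [0.5232 0.0874 0.152 ]
side -0.12 99 [-0.0334 -0.0365] [0.0324 0.0433] rgb [55 55 56]
side -0.05 4 [-0.0102  0.0526] [0.0066 0.0535] rgb [32 32 31]
side -0.04 13 [-0.0096 -0.043 ] [0.0095 0.054 ] rgb [55 55 55]
140 [0.5209 0.0835 0.1524] [0.5218 0.0864 0.1512]
```

View pics/side4.png

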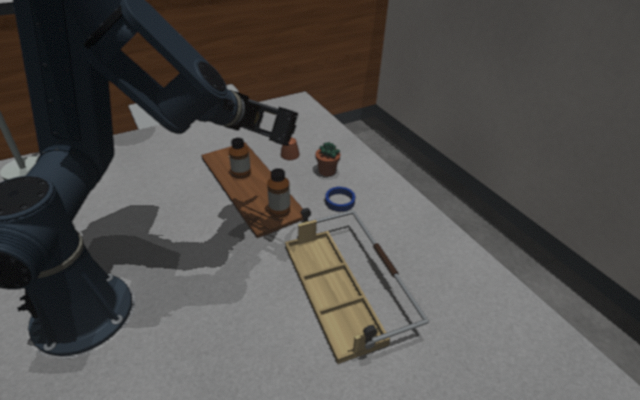

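The side view shows the handle flat (bar from (355,215) to (425,322)), both bottles still at (238,160) and (278,193), and the gripper above bottle a. The tip offset lies along the tool axis. Descending onto bottle a.

Call:
send_rows([
  [-0.131,0,0.092,0,0,0],
  [-0.262,0,0.184,0,0,0],
  [-0.262,0,0.184,0,0,0],
])

```text
time_s: 15.15
position: [0.5519, 0.1014, 0.1919]
tcp_rot: [[0.502, 0.496, 0.708], [0.284, -0.868, 0.407], [0.817, -0.003, -0.577]]
force: [0.0, 0.5, -0.4]
opening: 1.004
grasp_force: 0.0
```

Call:
send_rows([
  [-0.048,0,0.033,0,0,0],
  [-0.096,0,0.067,0,0,0],
  [-0.144,0,0.1,0,0,0],
  [-0.192,0,0.134,0,0,0],
  [-0.24,0,0.168,0,0,0],
  [-0.287,0,0.201,0,0,0],
  [-0.335,0,0.235,0,0,0],
  [-0.383,0,0.268,0,0,0],
  [-0.383,0,0.268,0,0,0],
])

```text
time_s: 16.05
position: [0.5534, 0.1013, 0.0779]
tcp_rot: [[0.496, 0.497, 0.712], [0.286, -0.868, 0.406], [0.82, 0.002, -0.573]]
force: [-0.3, 0.3, 0.8]
opening: 0.998
grasp_force: 0.0
```

Call:
send_rows([
  [0,0,0,0,0,0],
  [0,0,0,0,0,0],
  [0,0,0,0,0,0],
  [0,0,0,0,0,0],
  [0,0,0,0,0,0],
  [0,0,0,0,0,0],
  [0,0,0,0,0,0],
], grip=0)

```text
time_s: 16.75
position: [0.5522, 0.1038, 0.0798]
tcp_rot: [[0.494, 0.5, 0.711], [0.287, -0.866, 0.409], [0.821, 0.002, -0.571]]
force: [-1.1, -1.3, 4.6]
opening: 0.684
grasp_force: 30.0
```

```bash
python3 - <<'E'
from fit import *
st()
s=readout.read_state();p=np.array(s['position']);R=np.array(s['tcp_rot'])
W=(.60,-.08)
w=[(p+[0,0,.18],R,15),((.60,-.08,.37),level(45,-35,1),25),((.60,-.08,.40),level(45,0,1),25),((.60,-.08,.40),level(45,0,0),25),((.60,-.08,.40),level(45,35,0),25)]
go(w)
E
```

```text
16.75 q [-26.9886  50.5612 136.3612 126.7695  59.1279 -96.8968] p [0.5522 0.1038 0.0798] F [-1.0543 -1.2617  4.6034] op 0.684 gf 29.975459575653076
[[ 0.494   0.4999  0.7114]
 [ 0.287  -0.8661  0.4093]
 [ 0.8207  0.002  -0.5713]]
n 12 [0.591, 0.001, -0.411, 0.0, 0.0, 0.0] 
n 9 [0.245, 0.734, -0.417, 0.137, -0.002, -0.094] 
n 5 [0.099, -0.0, -0.069, 0.001, 0.389, -0.0] 
n 21 [-0.0, -0.0, -0.0, 0.0, 0.001, 2.0] TOO BIG
n 5 [0.0, 0.0, -0.0, -0.0, -0.389, -0.0] 
   q [-27, 16, 129, 93, 44, -46] jump 10 err 0.0000
   q [-47, 17, 99, 57, 77, -23] jump 9 err 0.0000
   q [-55, 32, 109, 82, 96, -51] jump 5 err 0.0000
   q [-55, 32, 109, 82, 96, 129] jump 7 err 0.0000
   q [-47, 55, 110, 99, 124, 109] jump 5 err 0.0000
```

Call:
send_rows([
  [0.03,0,-0.02,0,0,0],
  [0.08,0,-0.055,0,0,0],
  [0.15,0,-0.105,0,0,0],
  [0.23,0,-0.16,0,0,0],
  [0.32,0,-0.222,0,0,0],
  [0.4,0,-0.278,0,0,0],
  [0.48,0,-0.334,0,0,0],
  [0.54,0,-0.375,0,0,0],
  [0.591,0,-0.411,0,0,0],
  [0.591,0,-0.411,0,0,0],
])

```text
time_s: 17.75
position: [0.552, 0.1039, 0.2602]
tcp_rot: [[0.493, 0.5, 0.712], [0.29, -0.866, 0.407], [0.82, 0.005, -0.572]]
force: [0.8, 0.0, -3.7]
opening: 0.682
grasp_force: 30.0
```

Call:
send_rows([
  [0.025,0.073,-0.042,0.014,0,-0.009],
  [0.049,0.147,-0.083,0.027,0,-0.019],
  [0.074,0.22,-0.125,0.041,0,-0.028],
  [0.098,0.294,-0.167,0.055,0,-0.038],
  [0.123,0.367,-0.209,0.069,0,-0.047],
  [0.147,0.44,-0.25,0.082,0,-0.056],
  [0.172,0.514,-0.292,0.096,0,-0.066],
  [0.196,0.587,-0.334,0.11,0,-0.075],
  [0.22,0.66,-0.375,0.123,0,-0.085],
  [0.245,0.734,-0.417,0.137,0,-0.094],
  [0.245,0.734,-0.417,0.137,0,-0.094],
])

```text
time_s: 18.85
position: [0.602, -0.0837, 0.3684]
tcp_rot: [[0.406, 0.704, 0.583], [0.405, -0.71, 0.576], [0.82, 0.002, -0.573]]
force: [0.1, 0.6, -2.6]
opening: 0.684
grasp_force: 30.0
```

Call:
send_rows([
  [0.02,0,-0.014,0,0.078,0],
  [0.04,0,-0.028,0,0.156,0],
  [0.06,0,-0.042,0,0.233,0],
  [0.08,0,-0.056,0,0.311,0],
  [0.099,0,-0.069,0,0.389,0],
  [0.099,0,-0.069,0,0.389,0],
])

```text
time_s: 19.45
position: [0.5999, -0.0798, 0.3947]
tcp_rot: [[0.008, 0.705, 0.709], [-0.009, -0.709, 0.705], [1.0, -0.012, 0.001]]
force: [-0.6, -0.4, -3.5]
opening: 0.68
grasp_force: 30.0
```

```bash
python3 - <<'E'
from fit import *
st()
s=readout.read_state();p=np.array(s['position']);R=np.array(s['tcp_rot'])
chain([(p,level(45,0,1),30)])
p,d=cap('side');cv2.imwrite('pics/s5.png',cv2.resize(p[60:300,150:450],None,fx=2,fy=2)[:,:,::-1])
E
```

```text
19.45 q [-54.7471  32.1588 109.3235  82.5     95.9773 -51.1643] p [ 0.5999 -0.0798  0.3947] F [-0.5821 -0.4335 -3.4794] op 0.68 gf 29.98569756746292
[[ 0.0083  0.705   0.7092]
 [-0.0092 -0.7091  0.705 ]
 [ 0.9999 -0.0123  0.0006]]
n 1 [0.0, 0.0, 0.0, 0.002, -0.0, -0.008]
```

View pics/s5.png

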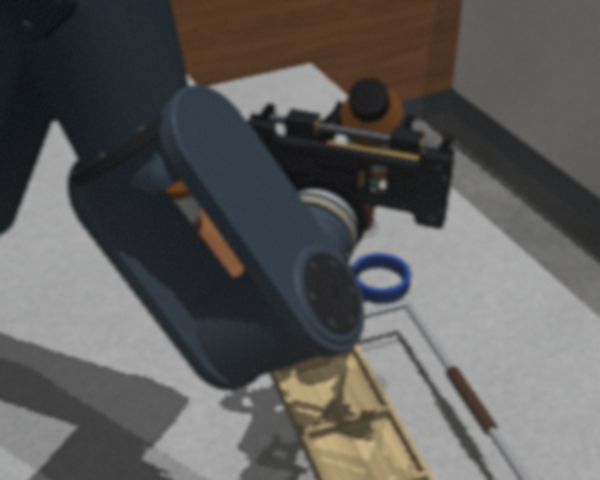

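The bottle is held firmly (cap at (370,98)) and the handle is flat with its grip at (470,400). Next: roll it 180°, pitch it to exactly inverted, and hold.

Call:
send_rows([
  [0,0,0,0,0,0.083],
  [0,0,0,0,0,0.167],
  [0,0,0,0,0,0.25],
  [0,0,0,0,0,0.333],
  [0,0,0,0,0,0.417],
  [0,0,0,0,0,0.5],
  [0,0,0,0,0,0.583],
  [0,0,0,0,0,0.667],
  [0,0,0,0,0,0.75],
  [0,0,0,0,0,0.833],
  [0,0,0,0,0,0.917],
  [0,0,0,0,0,1.0],
])

```text
time_s: 20.7
position: [0.6003, -0.0792, 0.3998]
tcp_rot: [[0.707, -0.004, 0.707], [-0.707, 0.001, 0.707], [-0.003, -1.0, -0.002]]
force: [0.6, 0.0, -2.7]
opening: 0.682
grasp_force: 30.0
```

Call:
send_rows([
  [0,0,0,0,0,0.083],
  [0,0,0,0,0,0.167],
  [0,0,0,0,0,0.25],
  [0,0,0,0,0,0.333],
  [0,0,0,0,0,0.417],
  [0,0,0,0,0,0.5],
  [0,0,0,0,0,0.583],
  [0,0,0,0,0,0.667],
  [0,0,0,0,0,0.75],
  [0,0,0,0,0,0.833],
  [0,0,0,0,0,0.917],
  [0,0,0,0,0,1.0],
])

```text
time_s: 21.9
position: [0.6003, -0.0791, 0.3998]
tcp_rot: [[-0.004, -0.707, 0.707], [0.001, 0.707, 0.707], [-1.0, 0.004, -0.002]]
force: [0.2, -0.2, -3.3]
opening: 0.681
grasp_force: 30.0
```

Call:
send_rows([
  [0,0,0,0,-0.078,0],
  [0,0,0,0,-0.156,0],
  [0,0,0,0,-0.233,0],
  [0,0,0,0,-0.311,0],
  [0,0,0,0,-0.389,0],
  [0,0,0,0,-0.389,0],
  [0,0,0,0,-0.389,0],
  [0,0,0,0,-0.389,0],
  [0,0,0,0,-0.389,0],
  [0,0,0,0,-0.389,0],
  [0,0,0,0,-0.389,0],
  [0,0,0,0,-0.389,0],
])

```text
time_s: 23.1
position: [0.6001, -0.0801, 0.3999]
tcp_rot: [[0.407, -0.706, 0.58], [0.405, 0.708, 0.578], [-0.819, -0.0, 0.574]]
force: [0.2, 0.4, -2.1]
opening: 0.685
grasp_force: 30.0
```

```bash
python3 - <<'E'
from fit import *
st()
p,d=cap('side');P=cloud('side',d);s=readout.read_state()
cv2.imwrite('pics/s6.png',cv2.resize(p[60:300,150:450],None,fx=2,fy=2)[:,:,::-1])
q,stt=go([((.60,-.08,.40),level(45,0,0),25),((.60,-.08,.40),level(45,0,1),25),((.60,-.08,.40),level(45,-35,1),25)])
for h in(-25,-15,-8,0):
    Rb=level(h,-35,1);b=C(0,-.1,0)[:2]
    print(h);qq,ss=go([(tcp((b[0]-.0,b[1]),Rb,.32,.042),Rb,30),(tcp(b,Rb,.22,.042),Rb,30),(tcp(b,Rb,.093,.042),Rb,15)],q,stt)
E
```

```text
23.1 q [-47.3543  54.7007 109.5467  98.6673 124.1696 109.1202] p [ 0.6001 -0.0801  0.3999] F [ 0.1939  0.4061 -2.1   ] op 0.685 gf 29.988522827625275
[[ 0.407  -0.706   0.5796]
 [ 0.4054  0.7082  0.578 ]
 [-0.8186 -0.0003  0.5744]]
n 5 [-0.001, 0.001, 0.001, -0.001, 0.39, 0.0] 
n 21 [0.0, -0.0, -0.0, 0.001, -0.0, -2.0] TOO BIG
n 5 [-0.0, 0.0, -0.0, 0.0, -0.389, 0.0] 
   q [-55, 32, 109, 82, 96, 129] jump 5 err 0.0000
   q [-46, 76, 140, 95, 137, 164] jump 7 err 1.2026
   q [-48, 64, 140, 109, 124, 164] jump 3 err 1.2077
-25
n 10 [-0.839, 0.514, -0.472, -0.637, 0.0, 0.446] 
n 4 [-0.328, -0.001, 0.229, -0.0, -0.0, 0.0] 
n 9 [-0.416, 0.0, 0.292, -0.0, -0.0, 0.0] 
   q [-67, 83, 140, 110, 137, 164] jump 3 err 1.1544
   q [-69, 91, 140, 111, 132, 164] jump 2 err 0.9864
   q [-73, 98, 140, 117, 123, 164] jump 2 err 0.9684
-15
n 9 [-0.826, 0.504, -0.454, -0.546, 0.0, 0.382] 
n 4 [-0.328, -0.0, 0.229, -0.0, -0.0, 0.0] 
n 9 [-0.416, -0.001, 0.291, -0.0, -0.0, 0.0] 
   q [-67, 81, 140, 111, 134, 164] jump 3 err 1.1525
   q [-70, 89, 140, 112, 129, 164] jump 2 err 1.0048
   q [-73, 96, 140, 118, 120, 164] jump 2 err 0.9599
-8
n 9 [-0.818, 0.494, -0.442, -0.482, 0.0, 0.338] 
n 4 [-0.327, 0.001, 0.229, -0.0, 0.0, -0.0] 
n 9 [-0.416, -0.0, 0.292, -0.0, 0.0, -0.0] 
   q [-68, 80, 140, 111, 132, 164] jump 3 err 1.1597
   q [-70, 88, 140, 112, 127, 164] jump 2 err 1.0133
   q [-73, 95, 140, 119, 118, 164] jump 2 err 0.9589
0
n 9 [-0.81, 0.482, -0.431, -0.41, 0.0, 0.287] 
n 4 [-0.328, -0.001, 0.23, 0.0, -0.0, -0.0] 
n 9 [-0.416, 0.0, 0.291, 0.0, -0.0, -0.0] 
   q [-68, 79, 140, 111, 129, 164] jump 3 err 1.1679
   q [-70, 87, 140, 112, 124, 164] jump 2 err 1.0193
   q [-72, 93, 140, 120, 115, 164] jump 2 err 0.9543
```

View pics/s6.png

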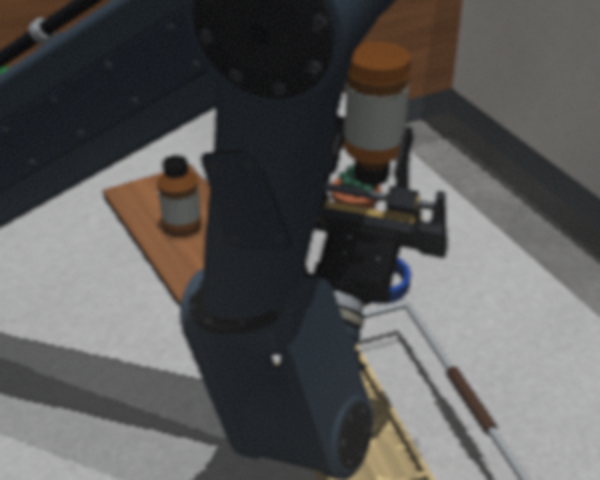

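Call:
send_rows([
  [0,0,0,0,0,0],
  [0,0,0,0,0,0],
  [0,0,0,0,0,0],
  [0,0,0,0,0,0],
  [0,0,0,0,0,0],
  [0,0,0,0,0,0],
  [0,0,0,0,0,0],
  [0,0,0,0,0,0],
  [0,0,0,0,0,0],
  [0,0,0,0,0,0],
  [0,0,0,0,0,0],
  [0,0,0,0,0,0],
])

```text
time_s: 24.35
position: [0.6002, -0.0799, 0.3994]
tcp_rot: [[0.406, -0.706, 0.58], [0.406, 0.708, 0.578], [-0.818, 0.001, 0.575]]
force: [0.2, 0.1, -2.1]
opening: 0.684
grasp_force: 30.0
```

Call:
send_rows([
  [0,0,0,0,0,0],
  [0,0,0,0,0,0],
  [0,0,0,0,0,0],
  [0,0,0,0,0,0],
  [0,0,0,0,0,0],
  [0,0,0,0,0,0],
  [0,0,0,0,0,0],
  [0,0,0,0,0,0],
  [0,0,0,0,0,0],
  [0,0,0,0,0,0],
  [0,0,0,0,0,0],
])

```text
time_s: 25.45
position: [0.6002, -0.0799, 0.3994]
tcp_rot: [[0.406, -0.706, 0.58], [0.406, 0.708, 0.578], [-0.818, 0.001, 0.575]]
force: [-0.3, -0.7, -3.1]
opening: 0.678
grasp_force: 30.0
```

Call:
send_rows([
  [0,0,0,0,0.078,0],
  [0,0,0,0,0.156,0],
  [0,0,0,0,0.233,0],
  [0,0,0,0,0.311,0],
  [0,0,0,0,0.389,0],
  [0,0,0,0,0.389,0],
])

```text
time_s: 26.05
position: [0.5998, -0.0798, 0.4027]
tcp_rot: [[0.006, -0.706, 0.708], [-0.006, 0.708, 0.706], [-1.0, -0.008, -0.0]]
force: [-0.4, 0.5, -2.4]
opening: 0.684
grasp_force: 30.0
```

Call:
send_rows([
  [0,0,0,0,0,-0.083],
  [0,0,0,0,0,-0.167],
  [0,0,0,0,0,-0.25],
  [0,0,0,0,0,-0.333],
  [0,0,0,0,0,-0.417],
  [0,0,0,0,0,-0.5],
  [0,0,0,0,0,-0.583],
  [0,0,0,0,0,-0.667],
  [0,0,0,0,0,-0.75],
  [0,0,0,0,0,-0.833],
  [0,0,0,0,0,-0.917],
  [0,0,0,0,0,-1.0],
])

```text
time_s: 27.25
position: [0.5999, -0.0792, 0.398]
tcp_rot: [[0.707, 0.003, 0.707], [-0.707, 0.001, 0.707], [0.002, -1.0, 0.003]]
force: [-0.2, -0.2, -3.0]
opening: 0.683
grasp_force: 30.0
```

Call:
send_rows([
  [0,0,0,0,0,-0.083],
  [0,0,0,0,0,-0.167],
  [0,0,0,0,0,-0.25],
  [0,0,0,0,0,-0.333],
  [0,0,0,0,0,-0.417],
  [0,0,0,0,0,-0.5],
  [0,0,0,0,0,-0.583],
  [0,0,0,0,0,-0.667],
  [0,0,0,0,0,-0.75],
  [0,0,0,0,0,-0.833],
  [0,0,0,0,0,-0.917],
  [0,0,0,0,0,-1.0],
])

```text
time_s: 28.45
position: [0.5999, -0.0792, 0.3979]
tcp_rot: [[-0.003, 0.707, 0.707], [-0.002, -0.707, 0.707], [1.0, 0.001, 0.003]]
force: [0.6, -0.7, -2.3]
opening: 0.683
grasp_force: 30.0
```

```bash
python3 - <<'E'
from fit import *
st()
q,stt=go([((.60,-.08,.40),level(45,-35,1),25)])
for h in(-25,-8,5):
    Rb=level(h,-35,1);b=C(0,-.1,0)[:2]
    print(h);go([(tcp(b,Rb,.32,.042),Rb,30),(tcp(b,Rb,.22,.042),Rb,30),(tcp(b,Rb,.093,.042),Rb,15)],q,stt)
E
```

```text
28.45 q [-54.6894  31.9277 109.1528  82.5409  96.2203 -51.5312] p [ 0.5999 -0.0792  0.3979] F [ 0.6479 -0.7478 -2.2808] op 0.683 gf 29.98607575893402
[[-0.003   0.7072  0.707 ]
 [-0.0015 -0.707   0.7072]
 [ 1.      0.0011  0.0032]]
n 5 [0.008, 0.002, -0.002, 0.0, -0.391, 0.001] 
   q [-47, 15, 96, 56, 80, -19] jump 6 err 0.0000
-25
n 10 [-0.839, 0.514, -0.472, -0.637, 0.0, 0.446] 
n 4 [-0.328, -0.001, 0.229, -0.0, -0.0, 0.0] 
n 9 [-0.416, 0.0, 0.292, -0.0, -0.0, 0.0] 
   q [-54, 14, 121, 103, 24, -32] jump 11 err 0.0000
   q [-54, 28, 127, 136, 35, -69] jump 11 err 0.0000
   q [-54, 50, 130, 151, 55, -90] jump 6 err 0.0000
-8
n 9 [-0.818, 0.494, -0.442, -0.482, 0.0, 0.338] 
n 4 [-0.327, 0.001, 0.229, -0.0, 0.0, -0.0] 
n 9 [-0.416, -0.0, 0.292, -0.0, 0.0, -0.0] 
   q [-63, 16, 117, 82, 43, -28] jump 5 err 0.0000
   q [-63, 29, 123, 102, 43, -56] jump 7 err 0.0000
   q [-63, 48, 126, 122, 52, -84] jump 7 err 0.0000
5
n 9 [-0.805, 0.473, -0.424, -0.364, 0.0, 0.255] 
n 4 [-0.328, -0.0, 0.229, -0.0, 0.0, -0.0] 
n 9 [-0.416, -0.0, 0.292, -0.0, 0.0, -0.0] 
   q [-66, 19, 112, 71, 55, -29] jump 3 err 0.0000
   q [-66, 30, 117, 84, 51, -50] jump 5 err 0.0000
   q [-66, 48, 120, 99, 52, -75] jump 5 err 0.0000
```

Call:
send_rows([
  [0,0,0,0,-0.08,0],
  [0,0,0,0,-0.16,0],
  [0,0,0,0,-0.24,0],
  [0,0,0,0,-0.32,0],
  [0.008,0.002,-0.002,0,-0.391,0],
  [0.008,0.002,-0.002,0,-0.391,0],
])

```text
time_s: 29.05
position: [0.6008, -0.0787, 0.4034]
tcp_rot: [[0.402, 0.711, 0.578], [0.41, -0.704, 0.58], [0.819, 0.003, -0.574]]
force: [0.0, -0.5, -2.4]
opening: 0.685
grasp_force: 30.0
```

Call:
send_rows([
  [-0.082,0.049,-0.044,-0.048,0,0.034],
  [-0.164,0.099,-0.088,-0.096,0,0.068],
  [-0.245,0.148,-0.133,-0.145,0,0.101],
  [-0.327,0.198,-0.177,-0.193,0,0.135],
  [-0.409,0.247,-0.221,-0.241,0,0.169],
  [-0.491,0.296,-0.265,-0.289,0,0.203],
  [-0.573,0.346,-0.309,-0.337,0,0.237],
  [-0.654,0.395,-0.354,-0.386,0,0.27],
  [-0.736,0.445,-0.398,-0.434,0,0.304],
  [-0.818,0.494,-0.442,-0.482,0,0.338],
  [-0.818,0.494,-0.442,-0.482,0,0.338],
  [-0.818,0.494,-0.442,-0.482,0,0.338],
])

```text
time_s: 30.25
position: [0.5396, -0.3131, 0.2953]
tcp_rot: [[0.571, -0.137, 0.809], [-0.083, -0.991, -0.109], [0.817, -0.005, -0.577]]
force: [0.2, -0.5, -2.9]
opening: 0.685
grasp_force: 30.0
```

Call:
send_rows([
  [-0.08,0,0.057,0,0,0],
  [-0.16,0,0.114,0,0,0],
  [-0.24,0,0.171,0,0,0],
  [-0.327,0,0.229,0,0,0],
  [-0.327,0,0.229,0,0,0],
  [-0.327,0,0.229,0,0,0],
])

```text
time_s: 30.85
position: [0.5404, -0.3146, 0.1979]
tcp_rot: [[0.569, -0.139, 0.811], [-0.081, -0.99, -0.113], [0.818, -0.001, -0.575]]
force: [-0.1, -0.7, -1.9]
opening: 0.681
grasp_force: 30.0
```

```bash
python3 - <<'E'
from fit import *
st();chain([])
Rb=level(-8,-35,1);b=C(0,-.1,0)[:2]
# actual bottle: cap seen in clouds
for n in('top','side'):
    p,d=cap(n,n+'7');P=cloud(n,d).reshape(-1,3)
    m=(P[:,2]>.255)&(P[:,2]<.30)&(np.hypot(*(P[:,:2]-b).T)<.028);Q=P[m]
    if len(Q): t=Q[Q[:,2]>.268-.01];print(n,len(t),(t.min(0)+t.max(0))/2,t.max(0)[2],(((t.min(0)+t.max(0))/2)[:2]-CC)@np.c_[UX,UY])
go([(tcp(b,Rb,.093,.042),Rb,15)])
E
```

```text
30.85 q [-62.8174  28.5794 122.9396 101.8027  43.1421 -55.1422] p [ 0.5404 -0.3146  0.1979] F [-0.0854 -0.6878 -1.8647] op 0.681 gf 29.989323019981384
[[ 0.5689 -0.139   0.8105]
 [-0.0808 -0.9903 -0.1131]
 [ 0.8184 -0.0012 -0.5747]]
top 266 [ 0.5073 -0.3097  0.2675] 0.2770361255770119 [ 0.001  -0.0999]
side 377 [ 0.5068 -0.3108  0.2668] 0.27535447841126565 [ 0.0006 -0.1011]
n 9 [-0.428, -0.004, 0.298, 0.001, -0.0, 0.001] 
   q [-63, 48, 126, 122, 52, -84] jump 7 err 0.0000
```

Call:
send_rows([
  [-0.05,0,0.035,0,0,0],
  [-0.1,0,0.07,0,0,0],
  [-0.15,0,0.105,0,0,0],
  [-0.2,0,0.14,0,0,0],
  [-0.25,-0.002,0.175,0,0,0],
  [-0.3,-0.003,0.21,0,0,0],
  [-0.34,-0.004,0.238,0,0,0],
  [-0.375,-0.004,0.262,0,0,0],
  [-0.4,-0.004,0.28,0,0,0],
  [-0.418,-0.004,0.292,0,0,0],
  [-0.428,-0.004,0.299,0,0,0],
  [-0.428,-0.004,0.299,0,0,0],
])

```text
time_s: 32.15
position: [0.54, -0.3144, 0.0678]
tcp_rot: [[0.569, -0.14, 0.81], [-0.079, -0.99, -0.115], [0.819, 0.001, -0.574]]
force: [-0.0, -0.3, -2.6]
opening: 0.684
grasp_force: 30.0
```

Call:
send_rows([
  [0,0,0,0,0,0],
  [0,0,0,0,0,0],
  [0,0,0,0,0,0],
])

```text
time_s: 32.45
position: [0.5397, -0.3142, 0.0677]
tcp_rot: [[0.569, -0.14, 0.81], [-0.08, -0.99, -0.115], [0.818, 0.001, -0.575]]
force: [0.2, -0.3, -1.5]
opening: 0.682
grasp_force: 30.0
```

```bash
python3 - <<'E'
from fit import *
st()
p,d=cap('side');cv2.imwrite('pics/s8.png',cv2.resize(p[150:390,230:450],None,fx=2.4,fy=2.4)[:,:,::-1])
E
```

```text
32.45 q [-62.8031  48.6311 125.6847 121.7661  51.7686 -84.1787] p [ 0.5397 -0.3142  0.0677] F [ 0.1707 -0.2938 -1.4744] op 0.682 gf 29.987759292125702
[[ 0.5693 -0.14    0.8101]
 [-0.0795 -0.9901 -0.1153]
 [ 0.8183  0.0012 -0.5748]]
```

View pics/s8.png

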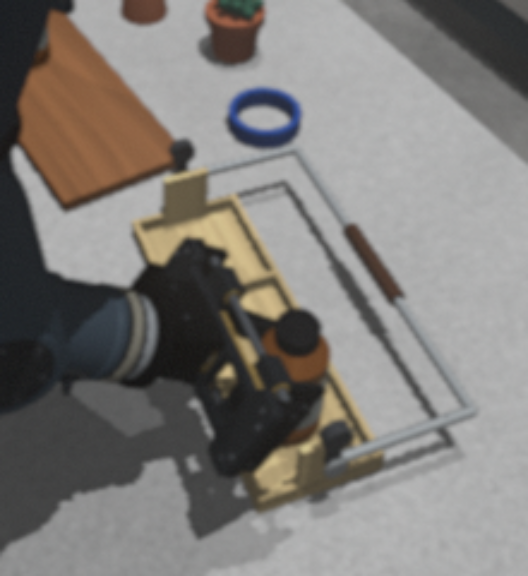

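The bottle is upright in bay 0 (cap at (297,330)), clear of the lobe at (335,435). I'll lower 1 mm, release and rise.

Call:
send_rows([
  [-0.004,0,0.003,0,0,0],
  [-0.004,0,0.003,0,0,0],
  [-0.004,0,0.003,0,0,0],
])

```text
time_s: 32.8
position: [0.5402, -0.3142, 0.0677]
tcp_rot: [[0.567, -0.14, 0.812], [-0.079, -0.99, -0.116], [0.82, 0.002, -0.572]]
force: [-2.1, 1.2, 5.1]
opening: 0.682
grasp_force: 30.0
```

Call:
send_rows([
  [0,0,0,0,0,0],
  [0,0,0,0,0,0],
  [0,0,0,0,0,0],
  [0,0,0,0,0,0],
  [0.02,0,-0.014,0,0,0],
  [0.06,0,-0.042,0,0,0],
  [0.12,0,-0.084,0,0,0],
  [0.2,0,-0.14,0,0,0],
  [0.3,0,-0.21,0,0,0],
  [0.4,0,-0.28,0,0,0],
  [0.5,0,-0.35,0,0,0],
  [0.6,0,-0.42,0,0,0],
], grip=0.86)

```text
time_s: 34.0
position: [0.5397, -0.3134, 0.2506]
tcp_rot: [[0.57, -0.14, 0.81], [-0.08, -0.99, -0.115], [0.818, 0.001, -0.576]]
force: [1.0, -0.7, -0.2]
opening: 0.862
grasp_force: 0.0
```

```bash
python3 - <<'E'
from fit import *
chain([]);st()
for n in('top','side'):
    p,d=cap(n,n+'9');P=cloud(n,d).reshape(-1,3)
    for nm,c,zt in(('a',C(0,-.1,0)[:2],.142),('b',(.49,.301),.138)):
        m=(P[:,2]>zt-.008)&(P[:,2]<zt+.01)&(np.hypot(*(P[:,:2]-c).T)<.07);t=P[m]
        if len(t): c2=(t.min(0)+t.max(0))/2;print(n,nm,len(t),c2,np.ptp(t,0),(c2[:2]-CC)@np.c_[UX,UY])
B=(.490,.3005)
for h in(-10,5,15):
    Rb=level(h,-35,1)
    print(h);go([((.53,-.20,.36),level(20,-35,1),40),((.52,.03,.36),level(20,-35,1),40),(tcp(B,Rb,.32,.042),Rb,40),(tcp(B,Rb,.2,.042),Rb,30),(tcp(B,Rb,.094,.042),Rb,15)])
E
```

```text
34.0 q [-62.7291  21.1311 120.4295  91.0916  41.8351 -40.5713] p [ 0.5397 -0.3134  0.2506] F [ 1.0364 -0.653  -0.1989] op 0.862 gf 0.0
[[ 0.5701 -0.1401  0.8095]
 [-0.0801 -0.9901 -0.115 ]
 [ 0.8177  0.0007 -0.5757]]
top a 67 [ 0.5077 -0.2978  0.1406] [0.034  0.0172 0.0103] [-0.0002 -0.0881]
top b 176 [0.4905 0.303  0.1358] [0.0369 0.038  0.0115] [-0.0965  0.5051]
side a 276 [ 0.5066 -0.3098  0.1396] [0.0382 0.0391 0.011 ] [ 0.0003 -0.1001]
side b 93 [0.4904 0.3021 0.1353] [0.0356 0.0413 0.0095] [-0.0965  0.5041]
-10
n 4 [0.29, -0.445, -0.332, 0.258, -0.001, -0.174] 
n 6 [0.158, -0.878, 0.227, -0.0, -0.0, -0.0] 
n 7 [0.006, -0.989, 0.456, -0.273, -0.0, 0.191] 
n 4 [-0.393, -0.0, 0.275, -0.0, -0.0, 0.0] 
n 8 [-0.348, -0.0, 0.243, -0.0, -0.0, 0.0] 
   q [-64, 10, 110, 61, 68, -23] jump 8 err 0.0000
   q [-38, -2, 125, 70, 48, -15] jump 5 err 0.0000
   q [38, 19, 117, 262, 37, -142] jump 81 err 0.0678
   q [39, 33, 118, 252, 40, -124] jump 6 err 0.0433
   q [39, 48, 120, 237, 47, -103] jump 6 err 0.0000
5
n 4 [0.29, -0.445, -0.332, 0.258, -0.001, -0.174] 
n 6 [0.158, -0.878, 0.227, -0.0
[... 222 characters left out ...]
, -2, 125, 70, 48, -15] jump 5 err 0.0000
   q [31, 15, 119, 256, 22, -149] jump 54 err 0.0000
   q [31, 32, 125, 219, 35, -107] jump 11 err 0.0000
   q [31, 49, 127, 208, 51, -92] jump 5 err 0.0000
15
n 4 [0.29, -0.445, -0.332, 0.258, -0.001, -0.174] 
n 6 [0.158, -0.878, 0.227, -0.0, -0.0, -0.0] 
n 8 [0.016, -1.046, 0.471, -0.046, -0.0, 0.032] TOO BIG
n 4 [-0.393, -0.0, 0.275, 0.0, -0.0, -0.0] 
n 8 [-0.347, -0.0, 0.243, 0.0, -0.0, -0.0] 
   q [-64, 10, 110, 61, 68, -23] jump 8 err 0.0000
   q [-38, -2, 125, 70, 48, -15] jump 5 err 0.0000
   q [24, 13, 122, 219, 12, -123] jump 32 err 0.0000
   q [24, 31, 129, 193, 35, -95] jump 11 err 0.0000
   q [24, 50, 131, 189, 55, -90] jump 5 err 0.0000
```

```bash
cat > plan2.py <<'E'
from fit import *
B=(.4905,.302)
for h in(50,60):
    Rb=level(h,-35,1)
    print(h);go([((.53,-.18,.36),level(35,-35,1),40),((.52,.03,.36),level(50,-35,1),40),((.52,.20,.33),Rb,40),(tcp(B,Rb,.25,.042),Rb,40),(tcp(B,Rb,.18,.042),Rb,30),(tcp(B,Rb,.094,.042),Rb,15)])
E
python3 plan2.py
```

```text
50
n 6 [0.284, -0.524, -0.341, 0.395, -0.0, -0.27] 
n 6 [0.258, -0.711, 0.368, 0.136, -0.0, -0.095] 
n 5 [0.2, -0.437, 0.496, 0.0, -0.0, 0.0] 
n 5 [-0.126, -0.353, 0.545, 0.0, -0.0, 0.0] 
n 3 [-0.23, -0.0, 0.161, 0.0, -0.0, 0.0] 
n 6 [-0.282, -0.0, 0.197, 0.0, -0.0, 0.0] 
   q [-62, 15, 104, 56, 79, -28] jump 9 err 0.0000
   q [-45, 9, 112, 57, 76, -29] jump 3 err 0.0000
   q [-21, 9, 120, 70, 56, -26] jump 5 err 0.0000
   q [1, 23, 126, 105, 40, -53] jump 7 err 0.0000
   q [1, 35, 129, 120, 45, -72] jump 7 err 0.0000
   q [1, 49, 130, 131, 55, -89] jump 7 err 0.0000
60
n 6 [0.284, -0.524, -0.341, 0.395, -0.0, -0.27] 
n 6 [0.258, -0.711, 0.368, 0.136, -0.0, -0.095] 
n 5 [0.2, -0.437, 0.496, 0.091, -0.0, -0.064] 
n 5 [-0.093, -0.307, 0.592, 0.0, -0.0, 0.0] 
n 3 [-0.23, 0.0, 0.161, 0.0, -0.0, 0.0] 
n 6 [-0.281, -0.0, 0.197, 0.0, -0.0, 0.0] 
   q [-62, 15, 104, 56, 79, -28] jump 9 err 0.0000
   q [-45, 9, 112, 57, 76, -29] jump 3 err 0.0000
   q [-23, 12, 115, 64, 65, -29] jump 4 err 0.0000
   q [-3, 24, 122, 90, 47, -48] jump 6 err 0.0000
   q [-3, 35, 125, 102, 48, -66] jump 6 err 0.0000
   q [-3, 48, 126, 113, 53, -84] jump 7 err 0.0000
```

Heading 50° works. Moving to 0.18 above b, then I'll re-check where it stands.

Call:
send_rows([
  [0.284,-0.524,-0.341,0.395,0,-0.27],
  [0.284,-0.524,-0.341,0.395,0,-0.27],
  [0.284,-0.524,-0.341,0.395,0,-0.27],
  [0.284,-0.524,-0.341,0.395,0,-0.27],
  [0.284,-0.524,-0.341,0.395,0,-0.27],
  [0.284,-0.524,-0.341,0.395,0,-0.27],
  [0.284,-0.524,-0.341,0.395,0,-0.27],
], grip=1)

```text
time_s: 34.8
position: [0.5296, -0.1797, 0.3549]
tcp_rot: [[0.475, 0.572, 0.669], [0.32, -0.82, 0.475], [0.82, -0.012, -0.572]]
force: [-0.2, -0.5, -0.4]
opening: 1.0
grasp_force: 0.0
```

Call:
send_rows([
  [0.258,-0.711,0.368,0.136,0,-0.095],
  [0.258,-0.711,0.368,0.136,0,-0.095],
  [0.258,-0.711,0.368,0.136,0,-0.095],
  [0.258,-0.711,0.368,0.136,0,-0.095],
  [0.258,-0.711,0.368,0.136,0,-0.095],
  [0.258,-0.711,0.368,0.136,0,-0.095],
])

```text
time_s: 35.4
position: [0.5178, 0.0334, 0.3573]
tcp_rot: [[0.374, 0.766, 0.522], [0.432, -0.642, 0.633], [0.821, -0.011, -0.571]]
force: [0.5, -0.0, -0.1]
opening: 1.003
grasp_force: 0.0
```

Call:
send_rows([
  [0.2,-0.437,0.496,0,0,0],
  [0.2,-0.437,0.496,0,0,0],
  [0.2,-0.437,0.496,0,0,0],
  [0.2,-0.437,0.496,0,0,0],
  [0.2,-0.437,0.496,0,0,0],
])

```text
time_s: 35.9
position: [0.5184, 0.2021, 0.328]
tcp_rot: [[0.374, 0.767, 0.522], [0.433, -0.642, 0.633], [0.82, -0.011, -0.572]]
force: [-0.4, 0.5, 0.5]
opening: 1.0
grasp_force: 0.0
```

```bash
cat > plan3.py <<'E'
from fit import *
chain([]);st()
bs=[]
for n in('top','side'):
    p,d=cap(n,n+'10');P=cloud(n,d).reshape(-1,3)
    for nm,c,zt in(('a',C(0,-.1,0)[:2],.142),('b',(.49,.301),.138)):
        m=(P[:,2]>zt-.008)&(P[:,2]<zt+.01)&(np.hypot(*(P[:,:2]-c).T)<.09);t=P[m]
        if len(t): c2=(t.min(0)+t.max(0))/2;print(n,nm,len(t),c2,np.ptp(t,0),(c2[:2]-CC)@np.c_[UX,UY])
        if nm=='b' and len(t)>60: bs.append(c2[:2])
B=np.mean(bs,0);print(B)
Rb=level(50,-35,1)
go([(tcp(B,Rb,.23,.042),Rb,40),(tcp(B,Rb,.094,.042),Rb,15)])
E
python3 plan3.py
```

```text
35.9 q [-20.8707   8.8078 119.9637  70.0772  55.7931 -25.9325] p [0.5184 0.2021 0.328 ] F [-0.4406  0.4956  0.4644] op 1.0 gf 0.0
[[ 0.3737  0.7669  0.5217]
 [ 0.4328 -0.6416  0.6332]
 [ 0.8203 -0.0109 -0.5718]]
top a 183 [ 0.5068 -0.3081  0.1406] [0.037  0.038  0.0131] [ 0.0003 -0.0984]
top b 175 [0.4905 0.3032 0.1369] [0.0369 0.0387 0.0081] [-0.0966  0.5052]
side a 275 [ 0.5063 -0.3099  0.1397] [0.038  0.0376 0.0107] [-0.     -0.1002]
side b 96 [0.4905 0.3016 0.1352] [0.0381 0.041  0.0092] [-0.0963  0.5036]
[0.4905 0.3024]
n 5 [-0.192, -0.355, 0.591, -0.002, -0.002, -0.005] 
n 10 [-0.445, -0.0, 0.312, 0.0, 0.0, -0.0] 
   q [1, 26, 127, 110, 41, -59] jump 8 err 0.0000
   q [1, 49, 130, 131, 55, -89] jump 8 err 0.0000
```

Call:
send_rows([
  [-0.192,-0.355,0.591,0,0,-0.005],
  [-0.192,-0.355,0.591,0,0,-0.005],
  [-0.192,-0.355,0.591,0,0,-0.005],
  [-0.192,-0.355,0.591,0,0,-0.005],
  [-0.192,-0.355,0.591,0,0,-0.005],
  [-0.192,-0.355,0.591,0,0,-0.005],
  [-0.192,-0.355,0.591,0,0,-0.005],
])

```text
time_s: 36.7
position: [0.5138, 0.3279, 0.2072]
tcp_rot: [[0.366, 0.766, 0.528], [0.436, -0.643, 0.63], [0.822, 0.0, -0.569]]
force: [-0.2, 0.4, -0.4]
opening: 1.0
grasp_force: 0.0
```

```bash
python3 plan3.py
```

```text
36.7 q [  0.7345  26.4808 126.7179 109.608   41.4071 -58.8948] p [0.5138 0.3279 0.2072] F [-0.1979  0.4363 -0.365 ] op 1.0 gf 0.0
[[ 0.3658  0.7662  0.5283]
 [ 0.4363 -0.6426  0.6299]
 [ 0.8221  0.0001 -0.5694]]
top a 184 [ 0.5067 -0.308   0.14  ] [0.0366 0.0374 0.0117] [ 0.0002 -0.0984]
top b 119 [0.4905 0.3031 0.1363] [0.037  0.0391 0.0118] [-0.0965  0.5051]
side a 274 [ 0.5063 -0.31    0.1396] [0.0384 0.038  0.0108] [ 0.     -0.1003]
side b 99 [0.4904 0.3009 0.1358] [0.0378 0.043  0.0108] [-0.0964  0.5029]
[0.4905 0.302 ]
n 1 [-0.006, -0.003, 0.002, -0.0, -0.003, 0.0] 
n 10 [-0.446, -0.001, 0.312, -0.0, -0.0, 0.0] 
   q [1, 26, 127, 110, 41, -59] jump 0 err 0.0000
   q [1, 49, 130, 131, 55, -89] jump 8 err 0.0000
```

Call:
send_rows([
  [-0.05,-0.003,0.035,0,0,0],
  [-0.1,-0.003,0.07,0,0,0],
  [-0.15,-0.003,0.105,0,0,0],
  [-0.2,-0.003,0.14,0,0,0],
  [-0.25,-0.003,0.174,0,0,0],
  [-0.3,-0.003,0.21,0,0,0],
  [-0.35,-0.003,0.245,0,0,0],
  [-0.4,-0.003,0.28,0,0,0],
  [-0.43,-0.003,0.3,0,0,0],
  [-0.452,-0.003,0.314,0,0,0],
  [-0.452,-0.003,0.314,0,0,0],
  [-0.452,-0.003,0.314,0,0,0],
])

```text
time_s: 38.0
position: [0.5111, 0.3303, 0.069]
tcp_rot: [[0.366, 0.768, 0.525], [0.437, -0.64, 0.632], [0.821, -0.002, -0.57]]
force: [-0.1, 0.5, 0.5]
opening: 0.999
grasp_force: 0.0
```

Call:
send_rows([
  [0,0,0,0,0,0],
  [0,0,0,0,0,0],
  [0,0,0,0,0,0],
  [0,0,0,0,0,0],
  [0,0,0,0,0,0],
  [0,0,0,0,0,0],
  [0,0,0,0,0,0],
], grip=0)

```text
time_s: 38.7
position: [0.5114, 0.3303, 0.0689]
tcp_rot: [[0.366, 0.768, 0.526], [0.437, -0.641, 0.631], [0.822, -0.001, -0.57]]
force: [1.5, -0.9, 2.4]
opening: 0.68
grasp_force: 30.0
```

```bash
python3 - <<'E'
from fit import *
st()
s=readout.read_state();p=np.array(s['position']);R=np.array(s['tcp_rot'])
w=[(p+[0,0,.14],R,20),((.53,.20,.34),level(50,-35,1),25),((.55,.06,.37),level(48,-35,1),25),((.60,-.08,.40),level(45,-35,1),25),((.60,-.08,.40),level(45,0,1),25)]
go(w)
E
```

```text
38.7 q [  1.054   49.8894 130.0555 130.8071  55.2238 -89.849 ] p [0.5114 0.3303 0.0689] F [ 1.472  -0.9072  2.403 ] op 0.68 gf 29.98710662126541
[[ 0.366   0.7678  0.5258]
 [ 0.4368 -0.6406  0.6315]
 [ 0.8217 -0.0014 -0.5699]]
n 7 [0.46, -0.001, -0.319, 0.0, 0.0, 0.0] 
n 8 [0.231, 0.391, -0.589, -0.002, -0.003, 0.0] 
n 6 [-0.119, 0.421, -0.378, -0.018, 0.0, 0.013] 
n 7 [-0.063, 0.523, -0.3, -0.027, 0.0, 0.019] 
n 5 [-0.0, 0.0, -0.0, -0.001, 0.389, -0.0] 
   q [1, 26, 127, 109, 41, -58] jump 8 err 0.0000
   q [-20, 8, 118, 69, 56, -23] jump 7 err 0.0000
   q [-38, 9, 110, 60, 71, -23] jump 4 err 0.0000
   q [-47, 15, 96, 56, 80, -19] jump 3 err 0.0000
   q [-55, 32, 109, 82, 96, -51] jump 6 err 0.0000
```

Call:
send_rows([
  [0.03,0,-0.021,0,0,0],
  [0.08,0,-0.055,0,0,0],
  [0.16,0,-0.111,0,0,0],
  [0.24,0,-0.166,0,0,0],
  [0.32,0,-0.222,0,0,0],
  [0.4,0,-0.277,0,0,0],
  [0.46,0,-0.319,0,0,0],
  [0.46,0,-0.319,0,0,0],
])

```text
time_s: 39.5
position: [0.5107, 0.3305, 0.2107]
tcp_rot: [[0.363, 0.769, 0.526], [0.439, -0.639, 0.631], [0.822, 0.002, -0.569]]
force: [-0.3, -0.1, -2.5]
opening: 0.686
grasp_force: 30.0
```

Call:
send_rows([
  [0.029,0.049,-0.074,0,0,0],
  [0.058,0.098,-0.147,0,0,0],
  [0.087,0.147,-0.221,0,0,0],
  [0.116,0.196,-0.295,0,0,0],
  [0.144,0.244,-0.368,0,0,0],
  [0.173,0.293,-0.442,0,0,0],
  [0.202,0.342,-0.515,0,0,0],
  [0.231,0.391,-0.589,0,0,0],
  [0.231,0.391,-0.589,0,0,0],
  [0.231,0.391,-0.589,0,0,0],
])

```text
time_s: 40.5
position: [0.5292, 0.2002, 0.3382]
tcp_rot: [[0.368, 0.768, 0.523], [0.438, -0.64, 0.632], [0.82, -0.004, -0.572]]
force: [-0.4, 0.5, -2.7]
opening: 0.686
grasp_force: 30.0
```

Call:
send_rows([
  [-0.02,0.07,-0.063,-0.003,0,0.002],
  [-0.04,0.14,-0.126,-0.006,0,0.004],
  [-0.06,0.21,-0.189,-0.009,0,0.006],
  [-0.079,0.281,-0.252,-0.012,0,0.009],
  [-0.099,0.351,-0.315,-0.015,0,0.011],
  [-0.119,0.421,-0.378,-0.018,0,0.013],
  [-0.119,0.421,-0.378,-0.018,0,0.013],
])

```text
time_s: 41.2
position: [0.5515, 0.0583, 0.3678]
tcp_rot: [[0.384, 0.744, 0.547], [0.423, -0.668, 0.612], [0.821, -0.003, -0.571]]
force: [-0.2, 0.9, -2.1]
opening: 0.686
grasp_force: 30.0
```

Call:
send_rows([
  [-0.009,0.075,-0.043,-0.004,0,0.003],
  [-0.018,0.149,-0.086,-0.008,0,0.005],
  [-0.027,0.224,-0.129,-0.012,0,0.008],
  [-0.036,0.299,-0.171,-0.015,0,0.011],
  [-0.045,0.374,-0.214,-0.019,0,0.014],
  [-0.054,0.448,-0.257,-0.023,0,0.016],
  [-0.063,0.523,-0.3,-0.027,0,0.019],
  [-0.063,0.523,-0.3,-0.027,0,0.019],
])

```text
time_s: 42.0
position: [0.6019, -0.0803, 0.3972]
tcp_rot: [[0.405, 0.71, 0.577], [0.403, -0.704, 0.584], [0.821, -0.004, -0.571]]
force: [-0.1, 0.2, -1.8]
opening: 0.683
grasp_force: 30.0
```

Call:
send_rows([
  [0,0,0,0,0.078,0],
  [0,0,0,0,0.156,0],
  [0,0,0,0,0.233,0],
  [0,0,0,0,0.311,0],
  [0,0,0,0,0.389,0],
  [0,0,0,0,0.389,0],
])

```text
time_s: 42.6
position: [0.6006, -0.0782, 0.394]
tcp_rot: [[0.009, 0.71, 0.704], [-0.014, -0.704, 0.71], [1.0, -0.016, 0.004]]
force: [0.3, -0.0, -1.9]
opening: 0.682
grasp_force: 30.0
```

```bash
python3 - <<'E'
from fit import *
st()
for n in('top',):
    p,d=cap(n);P=cloud(n,d).reshape(-1,3)
    c=C(0,-.1,0)[:2];m=(P[:,2]>.134)&(P[:,2]<.152)&(np.hypot(*(P[:,:2]-c).T)<.05);t=P[m];print(len(t),(t.min(0)+t.max(0))/2 if len(t) else '')
E
```

```text
42.6 q [-54.5113  32.4338 109.111   82.447   96.2157 -51.0183] p [ 0.6006 -0.0782  0.394 ] F [ 0.2558 -0.0326 -1.9178] op 0.682 gf 29.984623789787292
[[ 0.0089  0.7102  0.7039]
 [-0.0138 -0.7038  0.7103]
 [ 0.9999 -0.0161  0.0035]]
24 [ 0.5159 -0.3193  0.1416]
```

Call:
send_rows([
  [0,0,0,0,0,0.083],
  [0,0,0,0,0,0.167],
  [0,0,0,0,0,0.25],
  [0,0,0,0,0,0.333],
  [0,0,0,0,0,0.417],
  [0,0,0,0,0,0.5],
  [0,0,0,0,0,0.583],
  [0,0,0,0,0,0.667],
  [0,0,0,0,0,0.75],
  [0,0,0,0,0,0.833],
  [0,0,0,0,0,0.917],
  [0,0,0,0,0,1.0],
])

```text
time_s: 43.85
position: [0.601, -0.0782, 0.4001]
tcp_rot: [[0.711, -0.003, 0.703], [-0.703, 0.003, 0.711], [-0.004, -1.0, 0.0]]
force: [-0.1, -0.3, -2.4]
opening: 0.681
grasp_force: 30.0
```

Call:
send_rows([
  [0,0,0,0,0,0.083],
  [0,0,0,0,0,0.167],
  [0,0,0,0,0,0.25],
  [0,0,0,0,0,0.333],
  [0,0,0,0,0,0.417],
  [0,0,0,0,0,0.5],
  [0,0,0,0,0,0.583],
  [0,0,0,0,0,0.667],
  [0,0,0,0,0,0.75],
  [0,0,0,0,0,0.833],
  [0,0,0,0,0,0.917],
  [0,0,0,0,0,1.0],
])

```text
time_s: 45.05
position: [0.601, -0.0782, 0.4001]
tcp_rot: [[-0.003, -0.711, 0.703], [0.004, 0.703, 0.711], [-1.0, 0.005, 0.0]]
force: [0.5, -0.1, -1.4]
opening: 0.683
grasp_force: 30.0
```

Call:
send_rows([
  [0,0,0,0,-0.078,0],
  [0,0,0,0,-0.156,0],
  [0,0,0,0,-0.233,0],
  [0,0,0,0,-0.311,0],
  [0,0,0,0,-0.389,0],
  [0,0,0,0,-0.389,0],
  [0,0,0,0,-0.389,0],
  [0,0,0,0,-0.389,0],
  [0,0,0,0,-0.389,0],
  [0,0,0,0,-0.389,0],
  [0,0,0,0,-0.389,0],
  [0,0,0,0,-0.389,0],
])

```text
time_s: 46.25
position: [0.6009, -0.08, 0.399]
tcp_rot: [[0.405, -0.71, 0.577], [0.41, 0.705, 0.579], [-0.817, 0.002, 0.576]]
force: [0.0, 0.8, -2.4]
opening: 0.68
grasp_force: 30.0
```

Call:
send_rows([
  [0,0,0,0,0,0],
  [0,0,0,0,0,0],
  [0,0,0,0,0,0],
  [0,0,0,0,0,0],
  [0,0,0,0,0,0],
  [0,0,0,0,0,0],
  [0,0,0,0,0,0],
  [0,0,0,0,0,0],
  [0,0,0,0,0,0],
  [0,0,0,0,0,0],
  [0,0,0,0,0,0],
  [0,0,0,0,0,0],
])

```text
time_s: 47.45
position: [0.601, -0.0798, 0.3985]
tcp_rot: [[0.404, -0.71, 0.577], [0.411, 0.704, 0.579], [-0.817, 0.003, 0.576]]
force: [-0.0, -0.3, -0.7]
opening: 0.68
grasp_force: 30.0
```

Call:
send_rows([
  [0,0,0,0,0,0],
  [0,0,0,0,0,0],
  [0,0,0,0,0,0],
  [0,0,0,0,0,0],
  [0,0,0,0,0,0],
  [0,0,0,0,0,0],
  [0,0,0,0,0,0],
  [0,0,0,0,0,0],
  [0,0,0,0,0,0],
  [0,0,0,0,0,0],
  [0,0,0,0,0,0],
])

```text
time_s: 48.55
position: [0.601, -0.0798, 0.3985]
tcp_rot: [[0.404, -0.71, 0.577], [0.411, 0.704, 0.579], [-0.817, 0.003, 0.576]]
force: [-1.0, -0.9, -1.9]
opening: 0.685
grasp_force: 30.0
```

Call:
send_rows([
  [0,0,0,0,0.078,0],
  [0,0,0,0,0.156,0],
  [0,0,0,0,0.233,0],
  [0,0,0,0,0.311,0],
  [0,0,0,0,0.389,0],
  [0,0,0,0,0.389,0],
])

```text
time_s: 49.15
position: [0.6007, -0.0798, 0.402]
tcp_rot: [[0.006, -0.71, 0.704], [-0.003, 0.704, 0.71], [-1.0, -0.006, 0.002]]
force: [0.1, -0.3, -1.9]
opening: 0.682
grasp_force: 30.0
```

Call:
send_rows([
  [0,0,0,0,0,-0.083],
  [0,0,0,0,0,-0.167],
  [0,0,0,0,0,-0.25],
  [0,0,0,0,0,-0.333],
  [0,0,0,0,0,-0.417],
  [0,0,0,0,0,-0.5],
  [0,0,0,0,0,-0.583],
  [0,0,0,0,0,-0.667],
  [0,0,0,0,0,-0.75],
  [0,0,0,0,0,-0.833],
  [0,0,0,0,0,-0.917],
  [0,0,0,0,0,-1.0],
])

```text
time_s: 50.35
position: [0.6008, -0.0792, 0.3971]
tcp_rot: [[0.711, 0.003, 0.703], [-0.703, 0.004, 0.711], [-0.001, -1.0, 0.005]]
force: [0.6, 0.9, -1.6]
opening: 0.68
grasp_force: 30.0
```

Call:
send_rows([
  [0,0,0,0,0,-0.083],
  [0,0,0,0,0,-0.167],
  [0,0,0,0,0,-0.25],
  [0,0,0,0,0,-0.333],
  [0,0,0,0,0,-0.417],
  [0,0,0,0,0,-0.5],
  [0,0,0,0,0,-0.583],
  [0,0,0,0,0,-0.667],
  [0,0,0,0,0,-0.75],
  [0,0,0,0,0,-0.833],
  [0,0,0,0,0,-0.917],
  [0,0,0,0,0,-1.0],
])

```text
time_s: 51.55
position: [0.6008, -0.0791, 0.3971]
tcp_rot: [[-0.003, 0.711, 0.703], [-0.005, -0.703, 0.711], [1.0, -0.001, 0.005]]
force: [0.6, 0.1, -1.3]
opening: 0.681
grasp_force: 30.0
```

```bash
python3 - <<'E'
from fit import *
st()
q,stt=go([((.60,-.08,.40),level(45,-35,1),25)])
for h in(10,20):
    Rb=level(h,-35,1);b=C(0,.1,0)[:2]
    print(h);go([(tcp(b,Rb,.30,.042),Rb,30),(tcp(b,Rb,.20,.042),Rb,30),(tcp(b,Rb,.082,.042),Rb,15)],q,stt)
E
```

```text
51.55 q [-54.5591  32.2019 108.883   82.4928  96.4138 -51.4226] p [ 0.6008 -0.0791  0.3971] F [ 0.6412  0.1352 -1.3107] op 0.681 gf 29.983973801136017
[[-0.0031  0.7108  0.7034]
 [-0.0045 -0.7034  0.7108]
 [ 1.     -0.001   0.0054]]
n 5 [0.012, 0.0, -0.005, -0.003, -0.392, 0.0] 
   q [-47, 15, 96, 56, 80, -19] jump 6 err 0.0000
10
n 5 [-0.502, -0.023, 0.148, -0.319, 0.0, 0.223] 
n 4 [-0.328, -0.0, 0.23, 0.0, -0.0, 0.0] 
n 8 [-0.386, -0.0, 0.271, 0.0, -0.0, 0.0] 
   q [-47, 15, 125, 88, 43, -38] jump 10 err 0.0000
   q [-47, 31, 131, 110, 47, -70] jump 8 err 0.0000
   q [-47, 53, 133, 126, 59, -96] jump 8 err 0.0000
20
n 5 [-0.495, -0.043, 0.158, -0.228, 0.0, 0.159] 
n 4 [-0.328, -0.001, 0.229, 0.0, -0.0, 0.0] 
n 8 [-0.387, -0.0, 0.271, 0.0, -0.0, 0.0] 
   q [-50, 17, 122, 77, 52, -38] jump 7 err 0.0000
   q [-50, 31, 127, 93, 51, -63] jump 7 err 0.0000
   q [-50, 51, 129, 110, 55, -90] jump 7 err 0.0000
```

Call:
send_rows([
  [0,0,0,0,-0.08,0],
  [0,0,0,0,-0.16,0],
  [0,0,0,0,-0.24,0],
  [0,0,0,0,-0.32,0],
  [0.012,0,-0.005,-0.003,-0.392,0],
  [0.012,0,-0.005,-0.003,-0.392,0],
])

```text
time_s: 52.15
position: [0.6009, -0.0788, 0.4038]
tcp_rot: [[0.401, 0.711, 0.577], [0.41, -0.703, 0.581], [0.819, 0.003, -0.574]]
force: [-0.2, 0.4, -1.3]
opening: 0.685
grasp_force: 30.0
```

Call:
send_rows([
  [-0.063,-0.003,0.019,-0.04,0,0.028],
  [-0.126,-0.006,0.037,-0.08,0,0.056],
  [-0.188,-0.009,0.056,-0.12,0,0.084],
  [-0.251,-0.012,0.074,-0.16,0,0.112],
  [-0.314,-0.014,0.093,-0.2,0,0.14],
  [-0.377,-0.017,0.111,-0.24,0,0.168],
  [-0.439,-0.02,0.13,-0.28,0,0.195],
  [-0.502,-0.023,0.148,-0.319,0,0.223],
  [-0.502,-0.023,0.148,-0.319,0,0.223],
  [-0.502,-0.023,0.148,-0.319,0,0.223],
])

```text
time_s: 53.15
position: [0.5658, -0.1051, 0.2759]
tcp_rot: [[0.568, 0.174, 0.804], [0.097, -0.985, 0.145], [0.817, -0.004, -0.576]]
force: [0.0, -0.8, -1.1]
opening: 0.682
grasp_force: 30.0
```

Call:
send_rows([
  [-0.08,0,0.057,0,0,0],
  [-0.16,0,0.114,0,0,0],
  [-0.24,0,0.171,0,0,0],
  [-0.328,0,0.23,0,0,0],
  [-0.328,0,0.23,0,0,0],
  [-0.328,0,0.23,0,0,0],
])

```text
time_s: 53.75
position: [0.5671, -0.107, 0.1776]
tcp_rot: [[0.566, 0.173, 0.806], [0.099, -0.985, 0.142], [0.819, -0.001, -0.574]]
force: [0.1, -0.6, -2.2]
opening: 0.683
grasp_force: 30.0
```

```bash
python3 - <<'E'
from fit import *
st();chain([])
Rb=level(10,-35,1);b=C(0,.1,0)[:2]
for n in('top','side'):
    p,d=cap(n,n+'11');P=cloud(n,d).reshape(-1,3)
    m=(P[:,2]>.22)&(P[:,2]<.262)&(np.hypot(*(P[:,:2]-b).T)<.028);Q=P[m]
    if len(Q): t=Q[Q[:,2]>Q[:,2].max()-.016];c=(t.min(0)+t.max(0))/2;print(n,len(t),c,t.max(0)[2],(c[:2]-CC)@np.c_[UX,UY])
go([(tcp(b,Rb,.082,.042),Rb,15)])
E
```

```text
53.75 q [-47.1715  30.8122 131.152  109.5847  46.8858 -69.0794] p [ 0.5671 -0.107   0.1776] F [ 0.0719 -0.6346 -2.1858] op 0.683 gf 29.986916184425354
[[ 0.5656  0.1726  0.8064]
 [ 0.0985 -0.985   0.1417]
 [ 0.8188 -0.0007 -0.5741]]
top 223 [ 0.5331 -0.1117  0.2425] 0.25017148499372976 [0.0005 0.0997]
side 191 [ 0.5325 -0.1122  0.2428] 0.2506434625980844 [-0.0001  0.0991]
n 9 [-0.398, -0.007, 0.277, 0.001, -0.0, 0.001] 
   q [-47, 53, 133, 126, 59, -96] jump 7 err 0.0000
```

Call:
send_rows([
  [-0.05,-0.001,0.035,0,0,0],
  [-0.1,-0.002,0.07,0,0,0],
  [-0.15,-0.003,0.105,0,0,0],
  [-0.2,-0.004,0.14,0,0,0],
  [-0.25,-0.005,0.175,0,0,0],
  [-0.3,-0.006,0.21,0,0,0],
  [-0.34,-0.007,0.238,0,0,0],
  [-0.37,-0.007,0.258,0,0,0],
  [-0.39,-0.007,0.272,0,0,0],
  [-0.4,-0.007,0.279,0,0,0],
  [-0.4,-0.007,0.279,0,0,0],
])

```text
time_s: 54.95
position: [0.5663, -0.1051, 0.0568]
tcp_rot: [[0.564, 0.172, 0.808], [0.1, -0.985, 0.14], [0.82, 0.002, -0.572]]
force: [0.3, -1.2, 0.5]
opening: 0.681
grasp_force: 30.0
```

Call:
send_rows([
  [-0.003,0,0.002,0,0,0],
  [-0.003,0,0.002,0,0,0],
  [-0.003,0,0.002,0,0,0],
])

```text
time_s: 55.25
position: [0.5665, -0.1051, 0.0568]
tcp_rot: [[0.562, 0.172, 0.809], [0.1, -0.985, 0.14], [0.821, 0.002, -0.571]]
force: [-1.3, -1.4, 4.9]
opening: 0.682
grasp_force: 30.0
```

Bottle b is touching the floor. Releasing and rising.

Call:
send_rows([
  [0,0,0,0,0,0],
  [0,0,0,0,0,0],
  [0,0,0,0,0,0],
  [0,0,0,0,0,0],
  [0.02,0,-0.014,0,0,0],
  [0.06,0,-0.042,0,0,0],
  [0.12,0,-0.084,0,0,0],
  [0.2,0,-0.14,0,0,0],
  [0.3,0,-0.21,0,0,0],
  [0.4,0,-0.28,0,0,0],
  [0.5,0,-0.35,0,0,0],
  [0.6,0,-0.42,0,0,0],
], grip=0.86)

```text
time_s: 56.45
position: [0.565, -0.1038, 0.239]
tcp_rot: [[0.567, 0.173, 0.805], [0.1, -0.985, 0.141], [0.817, 0.0, -0.576]]
force: [-0.7, -0.4, -0.3]
opening: 0.857
grasp_force: 0.0
```

Call:
send_rows([
  [0.1,0,-0.07,0,0,0],
  [0.25,0,-0.175,0,0,0],
  [0.4,0,-0.28,0,0,0],
  [0.4,0,-0.28,0,0,0],
  [0.4,0,-0.28,0,0,0],
])

```text
time_s: 56.95
position: [0.5658, -0.104, 0.3616]
tcp_rot: [[0.564, 0.173, 0.807], [0.103, -0.985, 0.14], [0.819, 0.004, -0.574]]
force: [-0.4, 0.3, -0.7]
opening: 0.859
grasp_force: 0.0
```

```bash
python3 - <<'E'
from fit import *
chain([]);st()
for n in('top','side'):
    p,d=cap(n,n+'12');P=cloud(n,d);F=P.reshape(-1,3)
    for nm,c,zt in(('a',C(0,-.1,0)[:2],.142),('b',C(0,.1,0)[:2],.126)):
        m=(F[:,2]>zt-.008)&(F[:,2]<zt+.01)&(np.hypot(*(F[:,:2]-c).T)<.07);t=F[m]
        if len(t): c2=(t.min(0)+t.max(0))/2;print(n,nm,len(t),c2,np.ptp(t,0),(c2[:2]-CC)@np.c_[UX,UY])
    bb=bar(P,-.05,.05,zmin=.035,xmin=.09); print(n,len(bb),np.median(bb,0) if len(bb) else '')
go([((.56,-.10,.42),Rw(-45,118,50,85,-90),40),((.58,-.20,.42),Rw(-42,95,25,85,-60),40),(C(.1345,0,.30),down(-7.6),40),(C(.1345,0,.10),down(-7.6),30),(C(.1345,0,.014),down(-7.6),12)])
E
```

```text
56.95 q [-46.9093   3.9452 118.3136  70.3031  46.6636 -13.9085] p [ 0.5658 -0.104   0.3616] F [-0.3868  0.3184 -0.6671] op 0.859 gf 0.0
[[ 0.5643  0.1734  0.8072]
 [ 0.103  -0.9848  0.1395]
 [ 0.8191  0.0044 -0.5736]]
top b 52 [ 0.5356 -0.1109  0.1236] [0.0242 0.0374 0.0104] [0.0028 0.1008]
top 210 [0.1329 0.0003 0.0663]
side a 278 [ 0.5065 -0.3091  0.1399] [0.0385 0.0386 0.0112] [ 0.0002 -0.0994]
side b 177 [ 0.5319 -0.1125  0.1232] [0.0378 0.0389 0.01  ] [-0.0007  0.0988]
side 279 [ 0.1308 -0.0035  0.0663]
n 12 [0.191, -0.017, -0.157, 0.451, 0.223, -0.955] 
n 4 [-0.323, -0.024, -0.248, 0.208, -0.246, 0.12] 
n 4 [-0.298, 0.067, 0.484, 0.205, -0.19, 0.256] 
n 7 [0.0, 0.0, 0.8, -0.0, 0.0, -0.0] 
n 8 [0.001, 0.0, 0.344, -0.0, 0.0, -0.0] 
   q [-50, 18, 86, 48, 97, -83] jump 7 err 0.0000
   q [-43, 17, 73, 25, 90, -59] jump 5 err 0.0000
   q [-29, 31, 63, 0, 86, -21] jump 8 err 0.0000
   q [-29, 41, 76, 0, 63, -21] jump 3 err 0.0000
   q [-29, 47, 79, 0, 54, -21] jump 3 err 0.0000
```

Call:
send_rows([
  [0.191,-0.017,-0.157,0.451,0.223,-0.955],
  [0.191,-0.017,-0.157,0.451,0.223,-0.955],
  [0.191,-0.017,-0.157,0.451,0.223,-0.955],
  [0.191,-0.017,-0.157,0.451,0.223,-0.955],
  [0.191,-0.017,-0.157,0.451,0.223,-0.955],
  [0.191,-0.017,-0.157,0.451,0.223,-0.955],
  [0.191,-0.017,-0.157,0.451,0.223,-0.955],
  [0.191,-0.017,-0.157,0.451,0.223,-0.955],
  [0.191,-0.017,-0.157,0.451,0.223,-0.955],
  [0.191,-0.017,-0.157,0.451,0.223,-0.955],
  [0.191,-0.017,-0.157,0.451,0.223,-0.955],
  [0.191,-0.017,-0.157,0.451,0.223,-0.955],
])

```text
time_s: 58.25
position: [0.5615, -0.1013, 0.4192]
tcp_rot: [[-0.595, 0.708, 0.38], [0.686, 0.202, 0.699], [0.418, 0.676, -0.606]]
force: [0.1, -0.3, -0.8]
opening: 0.861
grasp_force: 0.0
```

Call:
send_rows([
  [-0.323,-0.024,-0.248,0.208,-0.246,0.12],
  [-0.323,-0.024,-0.248,0.208,-0.246,0.12],
  [-0.323,-0.024,-0.248,0.208,-0.246,0.12],
  [-0.323,-0.024,-0.248,0.208,-0.246,0.12],
  [-0.323,-0.024,-0.248,0.208,-0.246,0.12],
  [-0.323,-0.024,-0.248,0.208,-0.246,0.12],
])

```text
time_s: 58.85
position: [0.5802, -0.1999, 0.4198]
tcp_rot: [[-0.306, 0.907, 0.288], [0.926, 0.214, 0.31], [0.22, 0.362, -0.906]]
force: [0.7, 0.2, -0.1]
opening: 0.861
grasp_force: 0.0
```

Call:
send_rows([
  [-0.298,0.067,0.484,0.205,-0.19,0.256],
  [-0.298,0.067,0.484,0.205,-0.19,0.256],
  [-0.298,0.067,0.484,0.205,-0.19,0.256],
  [-0.298,0.067,0.484,0.205,-0.19,0.256],
  [-0.298,0.067,0.484,0.205,-0.19,0.256],
  [-0.298,0.067,0.484,0.205,-0.19,0.256],
  [-0.298,0.067,0.484,0.205,-0.19,0.256],
], grip=0.7)

```text
time_s: 59.55
position: [0.6527, -0.2306, 0.3021]
tcp_rot: [[0.134, 0.991, 0.002], [0.991, -0.134, -0.001], [-0.0, 0.003, -1.0]]
force: [0.3, -0.3, 1.0]
opening: 0.697
grasp_force: 0.0
```

```bash
python3 - <<'E'
from fit import *
chain([]);st()
go([(C(.1345,0,.10),down(-7.6),30),(C(.1345,0,.014),down(-7.6),12)])
E
```

```text
59.55 q [-28.7009  30.6165  63.2971   0.0367  85.9462 -21.0271] p [ 0.6527 -0.2306  0.3021] F [ 0.289  -0.3389  1.0065] op 0.697 gf 0.0
[[ 0.1336  0.991   0.0025]
 [ 0.991  -0.1336 -0.0006]
 [-0.0003  0.0025 -1.    ]]
n 7 [0.01, -0.003, 0.808, 0.002, 0.0, -0.001] 
n 8 [-0.0, 0.0, 0.344, -0.0, 0.0, 0.0] 
   q [-29, 41, 76, 0, 63, -21] jump 3 err 0.0000
   q [-29, 47, 79, 0, 54, -21] jump 3 err 0.0000
```

Call:
send_rows([
  [0.01,-0.003,0.15,0.002,0,0],
  [0.01,-0.003,0.3,0.002,0,0],
  [0.01,-0.003,0.45,0.002,0,0],
  [0.01,-0.003,0.6,0.002,0,0],
  [0.01,-0.003,0.72,0.002,0,0],
  [0.01,-0.003,0.808,0.002,0,0],
  [0.01,-0.003,0.808,0.002,0,0],
])

```text
time_s: 60.25
position: [0.6502, -0.2274, 0.0972]
tcp_rot: [[0.135, 0.991, -0.007], [0.991, -0.135, 0.003], [0.002, -0.007, -1.0]]
force: [-1.0, 0.2, -0.2]
opening: 0.708
grasp_force: 0.0
```

Call:
send_rows([
  [0,0,0.06,0,0,0],
  [0,0,0.12,0,0,0],
  [0,0,0.18,0,0,0],
  [0,0,0.24,0,0,0],
  [0,0,0.29,0,0,0],
  [0,0,0.325,0,0,0],
  [0,0,0.344,0,0,0],
  [0,0,0.344,0,0,0],
])

```text
time_s: 61.05
position: [0.6532, -0.2269, 0.0128]
tcp_rot: [[0.133, 0.991, -0.003], [0.991, -0.133, -0.001], [-0.001, -0.003, -1.0]]
force: [0.3, 0.7, 0.3]
opening: 0.696
grasp_force: 0.0
```

Call:
send_rows([
  [0,0,0,0,0,0],
  [0,0,0,0,0,0],
  [0,0,0,0,0,0],
  [0,0,0,0,0,0],
  [0,0,0,0,0,0],
  [0,0,0,0,0,0],
  [0,0,0,0,0,0],
  [0,0,0,0,0,0],
  [0,0,0,0,0,0],
  [0,0,0,0,0,0],
], grip=0)

```text
time_s: 62.05
position: [0.6542, -0.2273, 0.0138]
tcp_rot: [[0.133, 0.991, -0.0], [0.991, -0.133, -0.002], [-0.002, -0.0, -1.0]]
force: [2.1, 0.2, -0.4]
opening: 0.195
grasp_force: 30.0
```

```bash
python3 - <<'E'
from fit import *
st()
s=readout.read_state();p=np.array(s['position']);R=np.array(s['tcp_rot'])
x0=(p[:2]-CC)@UX;print(x0)
prev=np.zeros(3)
for k in range(3):
    for a in np.linspace(0,90.5,37)[1+12*k:13+12*k]:
        t=math.radians(a);q=p.copy();q[:2]+=UX*.135*(math.cos(t)-1);q[2]+=.135*math.sin(t)
        r=R.T@(q-p)/.25-prev;print(np.round(r,3).tolist())
    prev=prev+r;print()
E
```

```text
62.05 q [-28.3393  47.3209  78.4212  -0.1115  54.2378 -20.626 ] p [ 0.6542 -0.2273  0.0138] F [ 2.061   0.1672 -0.3546] op 0.195 gf 30.00103533267975
[[ 0.1331  0.9911 -0.0004]
 [ 0.9911 -0.1331 -0.0016]
 [-0.0016 -0.0002 -1.    ]]
0.13567636987935738
[-0.0, -0.001, -0.024]
[-0.0, -0.002, -0.047]
[-0.0, -0.005, -0.071]
[-0.0, -0.008, -0.094]
[-0.0, -0.013, -0.118]
[-0.0, -0.019, -0.141]
[-0.0, -0.025, -0.163]
[-0.0, -0.033, -0.186]
[-0.0, -0.042, -0.208]
[-0.0, -0.051, -0.229]
[-0.0, -0.062, -0.251]
[-0.001, -0.073, -0.271]

[-0.0, -0.012, -0.02]
[-0.0, -0.026, -0.04]
[-0.0, -0.04, -0.059]
[-0.0, -0.055, -0.077]
[-0.0, -0.07, -0.095]
[-0.0, -0.087, -0.112]
[-0.0, -0.104, -0.128]
[-0.0, -0.122, -0.144]
[-0.0, -0.14, -0.159]
[-0.0, -0.159, -0.173]
[-0.0, -0.179, -0.186]
[-0.001, -0.2, -0.198]

[-0.0, -0.021, -0.011]
[-0.0, -0.042, -0.022]
[-0.0, -0.064, -0.031]
[-0.0, -0.086, -0.039]
[-0.0, -0.109, -0.047]
[-0.0, -0.131, -0.053]
[-0.0, -0.154, -0.059]
[-0.0, -0.178, -0.063]
[-0.0, -0.201, -0.067]
[-0.0, -0.225, -0.069]
[-0.0, -0.248, -0.07]
[-0.0, -0.272, -0.071]
```

Call:
send_rows([
  [0,-0.001,-0.024,0,0,0],
  [0,-0.002,-0.047,0,0,0],
  [0,-0.005,-0.071,0,0,0],
  [0,-0.008,-0.094,0,0,0],
  [0,-0.013,-0.118,0,0,0],
  [0,-0.019,-0.141,0,0,0],
  [0,-0.025,-0.163,0,0,0],
  [0,-0.033,-0.186,0,0,0],
  [0,-0.042,-0.208,0,0,0],
  [0,-0.051,-0.229,0,0,0],
  [0,-0.062,-0.251,0,0,0],
  [0,-0.073,-0.271,0,0,0],
])

```text
time_s: 63.25
position: [0.6376, -0.2251, 0.0833]
tcp_rot: [[0.133, 0.991, 0.003], [0.991, -0.133, -0.003], [-0.002, 0.004, -1.0]]
force: [6.1, -0.3, -1.1]
opening: 0.195
grasp_force: 30.0
```

Call:
send_rows([
  [0,-0.012,-0.02,0,0,0],
  [0,-0.026,-0.04,0,0,0],
  [0,-0.04,-0.059,0,0,0],
  [0,-0.055,-0.077,0,0,0],
  [0,-0.07,-0.095,0,0,0],
  [0,-0.087,-0.112,0,0,0],
  [0,-0.104,-0.128,0,0,0],
  [0,-0.122,-0.144,0,0,0],
  [0,-0.14,-0.159,0,0,0],
  [0,-0.159,-0.173,0,0,0],
  [0,-0.179,-0.186,0,0,0],
  [0,-0.2,-0.198,0,0,0],
])

```text
time_s: 64.45
position: [0.5926, -0.2193, 0.1361]
tcp_rot: [[0.134, 0.991, 0.014], [0.991, -0.134, -0.006], [-0.004, 0.015, -1.0]]
force: [10.5, 2.1, 9.4]
opening: 0.197
grasp_force: 30.0
```

Call:
send_rows([
  [0,-0.021,-0.011,0,0,0],
  [0,-0.042,-0.022,0,0,0],
  [0,-0.064,-0.031,0,0,0],
  [0,-0.086,-0.039,0,0,0],
  [0,-0.109,-0.047,0,0,0],
  [0,-0.131,-0.053,0,0,0],
  [0,-0.154,-0.059,0,0,0],
  [0,-0.178,-0.063,0,0,0],
  [0,-0.201,-0.067,0,0,0],
  [0,-0.225,-0.069,0,0,0],
  [0,-0.248,-0.07,0,0,0],
  [0,-0.27,-0.07,0,0,0],
])

```text
time_s: 65.65
position: [0.5209, -0.2097, 0.1523]
tcp_rot: [[0.133, 0.991, 0.004], [0.991, -0.133, -0.004], [-0.004, 0.004, -1.0]]
force: [2.1, 1.5, 11.4]
opening: 0.197
grasp_force: 30.0
```

```bash
python3 - <<'E'
from fit import *
st();s=readout.read_state();p=np.array(s['position']);d=(p[:2]-CC)@np.c_[UX,UY];print(d)
for n in('top','side'):
    pp,dd=cap(n);P=cloud(n,dd)
    for r in((-.17,-.07),(.07,.17)):
        b=bar(P,*r,zmin=.17,xmin=-.05);print(n,r,len(b),np.median(b,0) if len(b) else '')
E
```

```text
65.65 q [-33.2873  28.0006  93.8332  -0.0945  57.8506 -25.5961] p [ 0.5209 -0.2097  0.1523] F [ 2.066   1.4925 11.4394] op 0.197 gf 30.004590153694153
[[ 0.133   0.9911  0.0038]
 [ 0.9911 -0.133  -0.0042]
 [-0.0036  0.0044 -1.    ]]
[0.0012 0.0009]
top (-0.17, -0.07) 7 [-0.003  -0.1005  0.1979]
top (0.07, 0.17) 167 [-0.0002  0.1194  0.1988]
side (-0.17, -0.07) 246 [-0.0018 -0.124   0.1985]
side (0.07, 0.17) 20 [-0.0034  0.1605  0.1988]
```

Call:
send_rows([
  [0,0,0,0,0,0],
  [0,0,0,0,0,0],
  [0,0,0,0,0,0],
  [0,0,0,0,0,0],
  [0,0,0,0,0,0],
  [0,0,0,0,0,0],
  [0,0,-0.06,0,0,0],
  [0,0,-0.16,0,0,0],
  [0,0,-0.3,0,0,0],
  [0,0,-0.45,0,0,0],
  [0,0,-0.6,0,0,0],
  [0,0,-0.7,0,0,0],
], grip=0.7)

```text
time_s: 66.95
position: [0.5201, -0.2091, 0.3265]
tcp_rot: [[0.133, 0.991, 0.001], [0.991, -0.133, -0.003], [-0.003, 0.001, -1.0]]
force: [1.3, -0.2, -0.8]
opening: 0.7
grasp_force: 0.0
```

Call:
send_rows([
  [0.15,0,0,0,0,0],
  [0.3,0,0,0,0,0],
  [0.5,0,0,0,0,0],
  [0.7,0,0,0,0,0],
  [0.9,0,0,0,0,0],
  [0.9,0,0,0,0,0],
  [0.9,0,0,0,0,0],
])

```text
time_s: 67.65
position: [0.5492, 0.0153, 0.3231]
tcp_rot: [[0.13, 0.992, -0.002], [0.992, -0.13, -0.002], [-0.002, -0.002, -1.0]]
force: [-0.6, -0.4, -0.2]
opening: 0.702
grasp_force: 0.0
```

```bash
python3 - <<'E'
from fit import *
st()
for n in('top','side'):
    pp,dd=cap(n,n+'15');P=cloud(n,dd)
    for r in((-.17,-.07),(.07,.17),(-.05,.05)):
        b=bar(P,*r,zmin=.17,xmin=-.05);print(n,r,len(b),np.median(b,0) if len(b) else '')
E
```

```text
67.65 q [-9.9798 16.9003 82.4382 -0.1332 80.778  -2.4857] p [0.5492 0.0153 0.3231] F [-0.596  -0.4028 -0.2004] op 0.702 gf 0.0
[[ 0.13    0.9915 -0.0024]
 [ 0.9915 -0.1301 -0.0019]
 [-0.0022 -0.0021 -1.    ]]
top (-0.17, -0.07) 165 [-0.0002 -0.1218  0.1989]
top (0.07, 0.17) 81 [-0.0005  0.0944  0.199 ]
top (-0.05, 0.05) 293 [-0.0008  0.0002  0.2019]
side (-0.17, -0.07) 242 [-0.0018 -0.1245  0.1985]
side (0.07, 0.17) 138 [-0.0022  0.1174  0.1984]
side (-0.05, 0.05) 334 [-0.0032 -0.0054  0.2016]
```

View pics/side15.png

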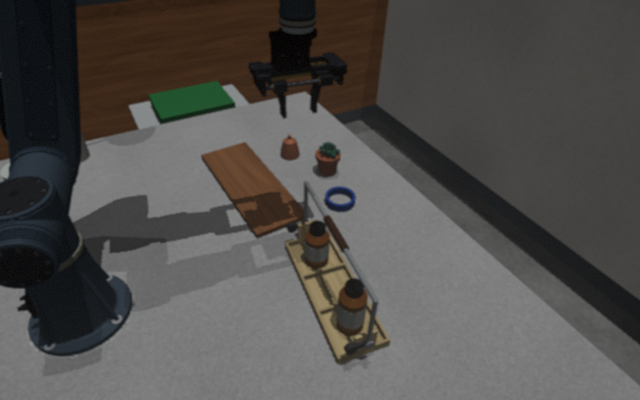

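The view shows both bottles upright in the end bays (caps at (318,229) and (354,288)) and the handle upright with its grip at (336,232). The bell, pot and tape have not moved, and the arm is clear. Handing in.

```bash
python3 -c "
from rig import ticket
print(ticket.hand_in())"
```

```text
the job is handed in; nothing more can be done
None
```

I folded the handle flat, held both bottles present (a, then b) upside down for about three seconds each, stood them upright in the caddy's end bays, raised the handle to its upright stop and handed the job in at about 68 s; the pot, tape roll and bell were not touched, and no verdict was returned.

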